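# Clamp a paste cup in the hand screw press

## Task

Clamp the brass test cup, the 58 mm one brim-full of paste, in the hand press: set it upright in the round nest, on the sprung lift-out pad, swing the press arm over it right up to its stop, then turn the ball knob clockwise until the foot has pressed the cup down off the spring and holds it snugly. Snug is finger-tight, about 60 N: stop soon after you feel the knob stiffen clearly, as overtightening crushes the specimen. Leave the other things on the bench where they are.

Things in the scene. Friction and masses are not known exactly. Their poses are not given: they have to be found in the camera images.
- test_cup: the cup to clamp: straight-sided open brass cup brim-full of dark paste, 58 mm across, 40 mm tall, 0.1 to 0.16 kg, stiff (may be held firmly round its side). Origin: centre of its underside, z up. It stands upright in one of three places to the left of the press, shared by lot with small_cup and tin.
- press_foot: foot of the press screw: a 54 mm rubber-faced steel disc under the free end of the arm, with the spindle and ball knob it carries. Origin: centre of the disc's underside. It does not turn; it goes straight down as the knob is screwed in. At the start it hangs 1 to 2 mm above the rim of a cup set in the nest. It pushes the cup down 0.8 to 3.1 mm, different each time, before the cup bottoms; then its force grows by 150 to 200 N per rad of knob.
- press_nest (a point): centre of the nest's floor, 10 mm above the bench: a round recess 61 mm wide, 8 mm deep, in a steel ring 86 mm across on the press's grey base plate (100 x 235 mm). In it a sprung lift-out pad, 32 mm wide, holds the cup 3.2 mm above the floor; it yields at 2 to 9 N until the cup bottoms. Site's y axis points from the post to the nest, z up. Post: 125 mm along -y, 45 mm wide, 114 mm high.
- press_arm_bar (a point): point on the press arm's centre line, 55 mm from the post's axis (the bare bar runs from 20 to 107 mm) and 96 mm above the bench: a flat dark steel bar 26 mm wide and 14 mm thick (top at 103.5 mm, underside at 89.5 mm) that swings level about the post. Its y axis points outward along the arm.
- press_arm (a joint): angle of the arm about the post, rad: 0 is closed, arm against its stop and foot exactly over the nest; grows as it swings open, counter-clockwise from above. Starts at 1.1 to 1.6, pointing towards the robot; stays where it is left; about 5 N at the bar moves it. Tightening the knob presses the arm against the stop.
- press_ball_centre (a point): centre of the smooth black ball knob, 44 mm in diameter, on an upright 12 mm spindle at the free end of the arm, about 148 mm above the bench at the start; the arm's boss below it tops out at 110 mm. Polished (friction about 0.45): pads slip unless they meet it across its widest part with 25 to 40 N of grip. Turns about this point's vertical axis.
- press_spindle_axis (a point): the spindle where it leaves the boss, below the ball, on the same upright axis. How the screw works: clockwise from above screws ball and foot down together, 10 mm a full turn (1.6 mm per rad). The knob turns at a steady 0.20 N m; once the foot bears, each 10 N of clamping adds 0.016 N m. The cup bottoms 1.1 to 3.2 rad from the start. The screw stays where it is left (self-locking).
- small_cup: smaller aluminium cup with paste, 53 mm across, 36 mm tall; not wanted. Origin: centre of its underside, z up. Bystander.
- tin: closed flat aluminium tin with a lid, 61 mm across, 34 mm tall; not wanted. Origin: centre of its underside, z up. Bystander.
- cutter_ring: low steel ring-shaped dish, 67 mm across, 20 mm tall. Origin: centre of its underside. Bystander.
- calibration_weight: brass calibration weight with a neck and head, 32 mm across, 46 mm tall. Origin: centre of its underside. Bystander.
- spatula: narrow spatula with a black grip, 191 mm long, lying flat. Origin: centre of its underside. Bystander.
- stopwatch: grey bench timer, 70 x 62 x 18 mm. Origin: centre of its underside. Bystander.

How it is judged:
By the outcome, as a careful person would: the job done as asked, in the order asked, and still so for the second after the job is handed in, with the robot touching nothing.
It also fails if it takes over 72 s, if anything falls off the work surface, if the arm or the gripper's body presses on something with over 40 N, if the wrist force passes 120 N, or if a joint passes its speed limit or range.

## Robot

A 6-joint arm with a two-finger parallel gripper is mounted at the origin on the work surface; the furniture and walls round the work are solid. World frame = base frame: x ahead of the robot, y to its left, z up, the work surface at z = 0. Lengths are in m, angles in rad, forces in N, time in s.
With the tool pointing down it reaches from about 0.425 to 0.95 m from the base axis. Payload 3.5 kg.
Tool frame: the origin (TCP) lies on the centre line of the jaws, within the pads' length; the fingertips stand tip_extent ahead of it and the grasp point (between the pads) lies 2 mm behind it (tip_extent is the distance from the TCP to the fingertips, in m); z points along the fingers, y is the direction in which the jaws open and shut (so a half turn about z gives the same grasp; the last joint's range is limited). The gripper opens to 85 mm and grips with 20 to 120 N. Pads are 22 mm wide; open, the fingers measure 114 mm over their backs; the gripper's body (76 mm by 85 mm) begins 54 mm behind the grasp point. The pads swing forward as they close: fully open they stand 13 mm farther back than shut.
Start: joints at [1.077, 0.286, 1.577, -0, 1.279, -0.15], TCP at [0.227, 0.635, 0.248] pointing down, gripper open.
Joint ranges: [-2.77, 2.77], [-0.9, 2.22], [0.21, 2.48], [-1.53, 4.67], [0.24, 2.81], [-2.84, 2.84]. Speed limits (rad/s): [2.79, 2.79, 3.14, 3.14, 3.14, 3.14].

## Interface

Orientations are given as a unit quaternion [x, y, z, w].
In Python, from plant import * gives the robot as it stands.
- The arm moves only by the shell command python3 -m crank 'ROWS' [FORCE]. ROWS is JSON, a list of rows, each a list of 7 numbers: the gripper's target within -1 to 1 (shut at 1, half-way at 0, fully open at -1), then the shift along the tool's x, y, z in cm, then the turn, a rotation vector about the tool's x, y, z in degrees. In form: [[fingers, tx, ty, tz, wx, wy, wz], ...]. A call has 1 to 5 rows; each row shifts and turns the commanded pose from where the row before left it, along the tool's axes as they then stand; what a row does not reach is not made up. A row lasts 1/10 s, in which the tool goes at most 50 mm and 8.59 degrees, less where a joint would pass 70% of its speed; a pose out of reach is approached as far as the arm can. A call is refused whole if a number of a shift passes 5 or a number of a turn 8.59, either way. A call with a gripper value outside its range is refused whole. The fingers move at their own pace and stop on an object; FORCE is the grip in N (left out, the last holds). Time passes only in rows, so rows that do not move let the fingers close. It gives the time, the measured TCP pose, the force and the opening at its end, in the units of the state.
- get_state(): the state, without advancing time (a new reading comes with each control period).
- read_camera(name): name is "scene" or "top" or "wrist"; returns a dict with "color" (384x512x3 uint8, red, green, blue), "vfov" (degrees; the focal length in pixels is half the picture's height over the tangent of half this angle, whatever the lens; pixels are square), "cx", "cy" (the principal point, pixels), "distortion" ([k1, k2, p1, p2, k3] as OpenCV has them; the pictures are not rectified), "cam_to_world" (4x4, takes a point from camera to world coordinates). Camera axes: x right, y up, looking along -z (the intrinsics and any distortion apply to the point x, -y, -z); pixel columns grow to the right and rows downward; lengths in m; the calibration is good to about 2 mm. A picture is of the moment at which its call begins. There is no depth.
- sign_off(): hands the job in, once; it reports no verdict.
Trained networks look in the newest picture that a camera, given by its name, has taken for a name from the list of things; names that differ only in an ending like _2 or _b are one class to them, and where a whole thing is asked for, a point or a joint stands for the part that bears it (a point fixed in the world has none). Each returns a list of dicts, best first, with "p" (0 to 1); they miss things now and then, are a little off and sometimes report something else, mostly with a low value. They report only what shows in the picture. A call takes as long as a camera call.
- trace(thing, camera): "pixels" (384x512 bool, what is visible of it) and "location" ([column, row] in pixels, amid what is visible of it).
- place_of(thing, camera): "location" ([column, row] in pixels: a listed point, or the origin of a listed thing).
The state is a dict: "time": time; "qpos": joint angles; "dq": joint speeds; "joint_efforts": joint torques, N m; "eef_pos": TCP position; "tcp_rot": TCP orientation; "contact_force": force on the tool from outside, world axes, zero at the start; "wrist_torque": the same for the moment, N m; "opening": opening from 0.0 (shut) to 1.0 (fully open).
Only numpy, scipy, OpenCV 4.12 (cv2) and the standard library are available. Lean on these libraries where they do the work, as an engineer would, in place of code of your own. Each camera call takes 0.05 s, during which the arm holds its last target.

## Working session

There is one attempt and no reset: what is moved stays moved. The work goes in short steps, Python scripts to look and compute and a shell command to move; the robot and the scene stay as the last step left them, time stands still between calls to the robot, and variables do not carry over. Pictures are saved under pics/ and viewed, and the job is handed in when it is done.

```bash
ls; mkdir -p pics
cat > h.py <<'E'
from plant import *
import numpy as np, cv2
def K(c):
    f=c["color"].shape[0]/2/np.tan(np.radians(c["vfov"])/2)
    return np.array([[f,0,c["cx"]],[0,f,c["cy"]],[0,0,1]])
def ray(c,px):
    p=cv2.undistortPoints(np.array([[px]],float),K(c),np.array(c["distortion"],float))[0,0]
    T=np.array(c["cam_to_world"]); d=T[:3,:3]@np.array([p[0],-p[1],-1]); return T[:3,3],d
def atz(c,px,z):
    o,d=ray(c,px); return o+d*(z-o[2])/d[2]
def proj(c,P):
    T=np.array(c["cam_to_world"]); q=T[:3,:3].T@(np.array(P,float)-T[:3,3]); 
    return cv2.projectPoints(np.array([[q[0],-q[1],-q[2]]]),np.zeros(3),np.zeros(3),K(c),np.array(c["distortion"],float))[0][0,0]
def tri(rs):
    A=np.zeros((3,3));b=np.zeros(3)
    for o,d in rs:
        d=d/np.linalg.norm(d);M=np.eye(3)-np.outer(d,d);A+=M;b+=M@o
    return np.linalg.solve(A,b)
def save(c,n): cv2.imwrite("pics/"+n,cv2.cvtColor(c["color"],cv2.COLOR_RGB2BGR))
E
python3 - <<'E'
from h import *
s=get_state();print(s)
for n in("scene","top"):
    c=read_camera(n);save(c,n+"0.png");print(n,c["vfov"],np.array(c["cam_to_world"])[:3,3].round(3))
    for t,z in (("test_cup",0),("small_cup",0),("tin",0),("press_nest",.01),("press_arm_bar",.096),("press_ball_centre",.148),("press_spindle_axis",.11),("press_foot",.055)):
        for r in place_of(t,n)[:2]: print(t,round(r["p"],2),np.round(r["location"],1),atz(c,r["location"],z).round(4))
E
```

```text
pics
{'time': 0.0, 'qpos': array([ 1.07699699e+00,  2.87167874e-01,  1.57819787e+00,  2.45945676e-06,
        1.27862104e+00, -1.50019775e-01]), 'dq': array([ 2.84158135e-05, -2.05615972e-04,  7.37069992e-04, -3.89977430e-04,
        3.74000143e-03, -7.47391517e-04]), 'joint_efforts': array([ 5.00766055e-04, -4.05998111e+01, -2.92617989e+01, -1.46812854e-04,
        5.86410257e-03, -4.88734440e-07]), 'eef_pos': array([0.22718914, 0.63494799, 0.24693438]), 'tcp_rot': array([ 1.71044811e-01,  9.85262523e-01, -1.13520280e-03, -3.79842426e-04]), 'contact_force': array([ 0.24811655,  0.65712812, -0.30046473]), 'wrist_torque': array([-0.00989812, -0.03687045, -0.04894734]), 'opening': 1.0017635110678178}
scene 50.305263359595415 [ 0.19  -0.731  0.7  ]
test_cup 0.57 [228.1 233.8] [ 0.5004 -0.1339  0.    ]
small_cup 0.76 [217.5 190.7] [0.5592 0.0167 0.    ]
small_cup 0.38 [237.6 174.5] [0.6398 0.0443 0.    ]
tin 0.6 [193.1 218.4] [ 0.4573 -0.0394  0.    ]
press_nest 0.81 [282.9 240.2] [ 0.5873 -0.2321  0.01  ]
press_nest 0.57 [376.5 294.2] [ 0.6512 -0.4568  0.01  ]
press_arm_bar 0.8 [273.5 2
[... 351 characters left out ...]
[ 0.5023 -0.1253  0.    ]
small_cup 0.56 [186.9 201.2] [0.5578 0.0268 0.    ]
tin 0.68 [208.5 238.2] [ 0.4553 -0.0323  0.    ]
tin 0.36 [187.  198.9] [0.5642 0.0266 0.    ]
press_nest 0.76 [281.1 188.2] [ 0.5873 -0.2328  0.01  ]
press_nest 0.68 [188.7 198.5] [0.5638 0.0204 0.01  ]
press_arm_bar 0.79 [322.1 218.1] [ 0.4951 -0.3285  0.096 ]
press_arm_bar 0.72 [307.3 245.4] [ 0.4276 -0.2885  0.096 ]
press_ball_centre 0.5 [311.9 246.1] [ 0.4242 -0.2931  0.148 ]
press_spindle_axis 0.88 [310.1 243.7] [ 0.4312 -0.2939  0.11  ]
press_spindle_axis 0.15 [322.6 219. ] [ 0.4916 -0.3274  0.11  ]
press_foot 0.8 [305.6 245.4] [ 0.4288 -0.2891  0.055 ]
press_foot 0.64 [323.2 219.7] [ 0.4945 -0.3378  0.055 ]
```

View pics/scene0.png

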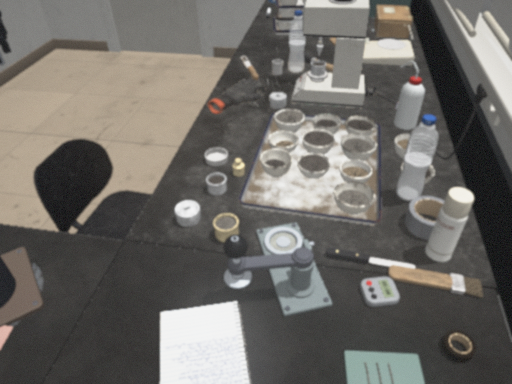

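View pics/top0.png

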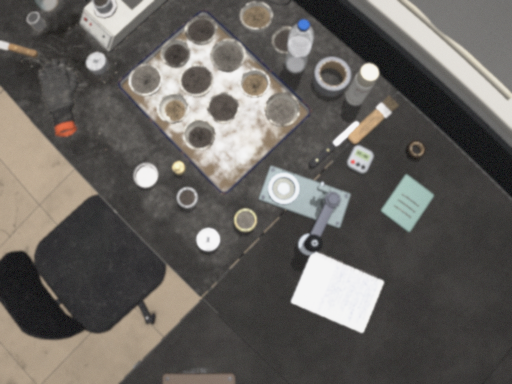

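Run:
```python
import plant
print([n for n in dir(plant) if n[0]!='_'])
print(getattr(plant,'tip_extent',None))
from h import *
big=[]
R={}
for n in("scene","top"):
    c=read_camera(n)
    for t in ("test_cup","tin","small_cup","press_arm","press_foot","cutter_ring","calibration_weight","spatula","stopwatch"):
        r=trace(t,n)
        for q in r[:2]:
            ys,xs=np.where(q["pixels"]); print(n,t,round(q["p"],2),np.round(q["location"],1),len(xs),xs.min(),xs.max(),ys.min(),ys.max())
    x,y=(200,160) if n=="scene" else (190,150)
    im=cv2.cvtColor(c["color"],cv2.COLOR_RGB2BGR)[y:y+150,x:x+195]
    cv2.imwrite(f"pics/crop_{n}.png",cv2.resize(im,None,fx=4,fy=4,interpolation=cv2.INTER_CUBIC))
```

```text
['Unreachable', 'get_state', 'place_of', 'read_camera', 'sign_off', 'tip_extent', 'trace']
0.017
scene test_cup 0.58 [222.8 227.1] 534 213 237 214 241
scene tin 0.59 [187.6 215.6] 563 174 200 201 226
scene small_cup 0.81 [216.9 183.8] 410 205 225 173 196
scene press_arm 0.62 [245.2 260.4] 1880 224 312 236 289
scene press_foot 0.68 [235.  259.4] 909 223 251 235 289
scene calibration_weight 0.6 [237.7 169.3] 147 233 243 160 176
scene spatula 0.74 [354.6 258.2] 676 325 414 247 267
scene spatula 0.19 [244.1 260.8] 2025 223 313 234 290
scene stopwatch 0.89 [378.2 289.6] 954 360 399 277 306
top test_cup 0.62 [243.  219.5] 390 234 255 208 230
top tin 0.77 [207.3 240.7] 430 196 219 228 250
top small_cup 0.6 [186.  197.1] 316 177 196 187 207
top press_arm 0.76 [316.9 233.9] 820 298 335 196 254
top press_foot 0.58 [310.  245.5] 409 298 322 234 254
top cutter_ring 0.65 [147.1 176.6] 438 134 158 164 186
top spatula 0.56 [330.9 147.7] 405 309 357 122 166
top stopwatch 0.84 [359.4 158.7] 505 346 372 146 173
```

View pics/crop_scene.png

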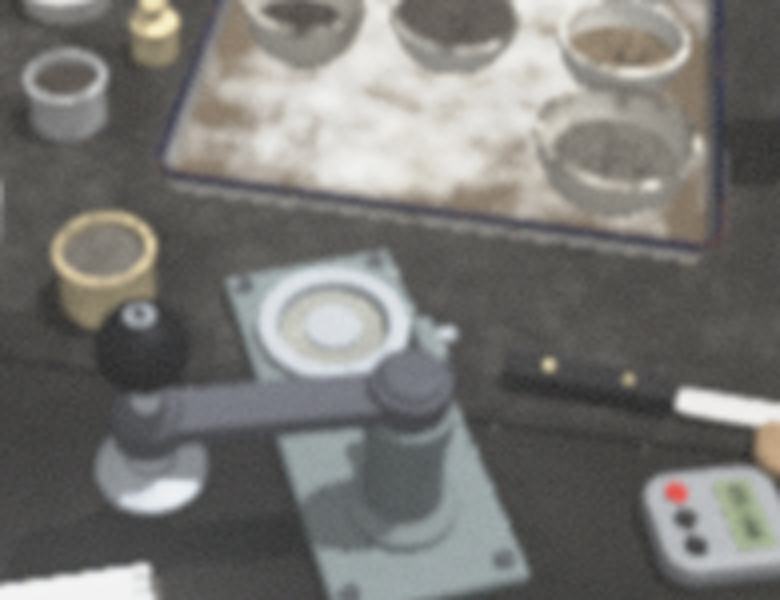

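View pics/crop_top.png

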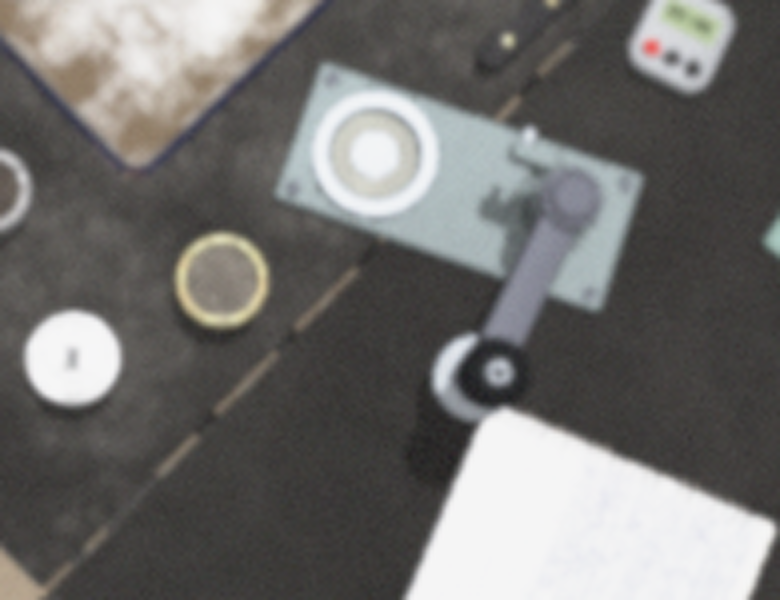

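Run:
```python
from h import *
c=read_camera("top");s=read_camera("scene")
T=lambda u,v:(190+(u+.5)/4-.5,150+(v+.5)/4-.5)
S=lambda u,v:(200+(u+.5)/4-.5,160+(v+.5)/4-.5)
for n,a,b,z in (("cup rim",T(222,281),S(105,246),.04),("nest ring",T(375,153),S(335,320),.018),("pad",T(374,153),S(333,325),.0132),("post top",T(572,194),S(412,378),.114),("ball top",T(498,372),S(139,315),.17)):
    A=atz(c,a,z);B=atz(s,b,z);print(n,A.round(4),B.round(4),tri([ray(c,a),ray(s,b)]).round(4))
for t,z in (("tin",0.034),("small_cup",.036)):
    print(t,atz(c,trace(t,"top")[0]["location"],z).round(3))
```

```text
cup rim [ 0.4998 -0.1335  0.04  ] [ 0.4993 -0.1308  0.04  ] [ 0.4989 -0.1332  0.0424]
nest ring [ 0.5868 -0.2385  0.018 ] [ 0.5847 -0.2371  0.018 ] [ 0.5856 -0.2379  0.0185]
pad [ 0.5876 -0.2382  0.0132] [ 0.5842 -0.2361  0.0132] [ 0.5857 -0.2372  0.0139]
post top [ 0.5429 -0.3543  0.114 ] [ 0.5362 -0.3566  0.114 ] [ 0.5416 -0.3541  0.1087]
ball top [ 0.4316 -0.2957  0.17  ] [ 0.4283 -0.2948  0.17  ] [ 0.4301 -0.295   0.1696]
tin [ 0.448 -0.033  0.034]
small_cup [0.559 0.019 0.036]
```

```bash
cat > pl.py <<'E'
from h import *
from scipy.spatial.transform import Rotation as Ro
def pose():
    s=get_state(); R=Ro.from_quat(s["tcp_rot"]); return np.array(s["eef_pos"]),R
def yaw(R):  # angle of tool y axis
    y=R.as_matrix()[:,1]; return np.degrees(np.arctan2(y[1],y[0]))
def down(yw):
    a=np.radians(yw); y=np.array([np.cos(a),np.sin(a),0]); z=np.array([0,0,-1.]); x=np.cross(y,z)
    return Ro.from_matrix(np.column_stack([x,y,z]))
def plan(pts,start=None):
    """pts: list of (x,y,z,yaw,rows); prints rows"""
    if start is None: p,R=pose(); yw=yaw(R)
    else: p,yw=np.array(start[:3]),start[3]
    for x,y,z,ty,n in pts:
        q=np.array([x,y,z]); dy=(ty-yw)/n; dp=(q-p)/n; out=[]
        for i in range(n):
            sh=down(yw).inv().apply(dp)*100
            out.append([round(v,2) for v in sh]+[0,0,round(-dy,2)]); yw+=dy
        p=q
        print("->",(x,y,z,ty)); [print("  ",o) for o in out]
def st():
    s=get_state();p,R=pose();print("t",round(s["time"],2),"p",p.round(4),"yaw",round(yaw(R),2),"tilt",np.degrees(Ro.from_matrix(R.as_matrix()@down(yaw(R)).as_matrix().T).magnitude()).round(2),"F",np.round(s["contact_force"],1),"M",np.round(s["wrist_torque"],3),"open",round(s["opening"],3),"q",np.round(s["qpos"],2))
E
python3 -c "
from pl import *
st()
plan([(.45,.3,.25,33,9),(.5,-.13,.25,-7,9)])"
```

```text
t 2.1 p [0.2275 0.6355 0.2483] yaw 70.3 tilt 0.0 F [ 0.6 -0.2  0.1] M [-0.018  0.007  0.014] open 0.997 q [ 1.08  0.29  1.58  0.    1.28 -0.15]
-> (0.45, 0.3, 0.25, 33)
   [np.float64(-3.58), np.float64(-2.68), np.float64(-0.02), 0, 0, np.float64(4.14)]
   [np.float64(-3.77), np.float64(-2.41), np.float64(-0.02), 0, 0, np.float64(4.14)]
   [np.float64(-3.93), np.float64(-2.13), np.float64(-0.02), 0, 0, np.float64(4.14)]
   [np.float64(-4.08), np.float64(-1.84), np.float64(-0.02), 0, 0, np.float64(4.14)]
   [np.float64(-4.2), np.float64(-1.54), np.float64(-0.02), 0, 0, np.float64(4.14)]
   [np.float64(-4.3), np.float64(-1.23), np.float64(-0.02), 0, 0, np.float64(4.14)]
   [np.float64(-4.38), np.float64(-0.92), np.float64(-0.02), 0, 0, np.float64(4.14)]
   [np.float64(-4.43), np.float64(-0.6), np.float64(-0.02), 0, 0, np.float64(4.14)]
   [np.float64(-4.46), np.float64(-0.28), np.float64(-0.02), 0, 0, np.float64(4.14)]
-> (0.5, -0.13, 0.25, -7)
   [np.float64(-4.31), np.float64(-2.14), np.float64(0.0), 0, 0, np.float64(4.44)]
   [np.float64(-4.46), np.float64(-1.8), np.float64(0.0), 0, 0, np.float64(4.44)]
   [np.float64(-4.59), np.float64(-1.44), np.float64(0.0), 0, 0, np.float64(4.44)]
   [np.float64(-4.69), np.float64(-1.08), np.float64(0.0), 0, 0, np.float64(4.44)]
   [np.float64(-4.76), np.float64(-0.72), np.float64(0.0), 0, 0, np.float64(4.44)]
   [np.float64(-4.8), np.float64(-0.35), np.float64(0.0), 0, 0, np.float64(4.44)]
   [np.float64(-4.81), np.float64(0.03), np.float64(0.0), 0, 0, np.float64(4.44)]
   [np.float64(-4.79), np.float64(0.4), np.float64(0.0), 0, 0, np.float64(4.44)]
   [np.float64(-4.75), np.float64(0.77), np.float64(0.0), 0, 0, np.float64(4.44)]
```

```bash
python3 -m crank '[[-1,-3.6,-2.7,0,0,0,4.1],[-1,-3.8,-2.4,0,0,0,4.1],[-1,-3.9,-2.1,0,0,0,4.1],[-1,-4.1,-1.8,0,0,0,4.1],[-1,-4.2,-1.5,0,0,0,4.1]]' && python3 -m crank '[[-1,-4.3,-1.2,0,0,0,4.1],[-1,-4.4,-0.9,0,0,0,4.1],[-1,-4.4,-0.6,0,0,0,4.1],[-1,-4.5,-0.3,0,0,0,4.1],[-1,-4.3,-2.1,0,0,0,4.4]]' && python3 -m crank '[[-1,-4.4,-1.8,0,0,0,4.4],[-1,-4.6,-1.4,0,0,0,4.4],[-1,-4.7,-1.1,0,0,0,4.4],[-1,-4.8,-0.7,0,0,0,4.4],[-1,-4.8,-0.3,0,0,0,4.4]]' && python3 -m crank '[[-1,-4.8,0,0,0,0,4.4],[-1,-4.8,0.4,0,0,0,4.4],[-1,-4.7,0.8,0,0,0,4.4],[-1,0,0,0,0,0,0]]'
python3 -c "
from pl import *
st()
c=read_camera('wrist');save(c,'w1.png');print(np.array(c['cam_to_world']).round(3),c['vfov'])
print('cup proj',proj(c,[.4993,-.1325,.04]),'nest',proj(c,[.586,-.2375,.0132]))
for t in ('test_cup','press_nest','tin'):
  for r in place_of(t,'wrist')[:2]: print(t,r['p'],r['location'],atz(c,r['location'],.01 if t=='press_nest' else 0).round(4))
st()"
```

```text
time: 2.6
eef_pos: [0.353, 0.4485, 0.2485]
tcp_rot: [0.345, 0.939, 0.0, 0.0]
contact_force: [0.1, 0.5, 0.4]
opening: 1.002
time: 3.1
eef_pos: [0.4605, 0.2526, 0.2489]
tcp_rot: [0.509, 0.861, 0.001, 0.001]
contact_force: [0.2, -0.9, 0.3]
opening: 0.999
time: 3.6
eef_pos: [0.4893, 0.0136, 0.2488]
tcp_rot: [0.664, 0.748, 0.0, 0.001]
contact_force: [-0.1, 0.5, 0.8]
opening: 0.996
time: 4.0
eef_pos: [0.5082, -0.1321, 0.2487]
tcp_rot: [0.747, 0.665, -0.0, 0.001]
contact_force: [0.4, 0.3, 1.1]
opening: 0.999
t 4.0 p [ 0.5082 -0.1321  0.2487] yaw -6.62 tilt 0.13 F [0.4 0.3 1.1] M [ 0.024 -0.046  0.005] open 0.999 q [-0.45 -0.05  1.94 -0.    1.25 -0.33]
[[ 0.993  0.11   0.036  0.518]
 [-0.115  0.94   0.322 -0.05 ]
 [ 0.002 -0.324  0.946  0.374]
 [ 0.     0.     0.     1.   ]] 66.82947568517278
cup proj [252.29910993 167.00016327] nest [324.68896799 228.91322661]
test_cup 0.63 [254.6, 163.1] [ 0.5008 -0.1375  0.    ]
press_nest 0.9 [325.3, 228.0] [ 0.5875 -0.2379  0.01  ]
tin 0.77 [204.3, 87.2] [ 0.4512 -0.0356  0.    ]
t 4.2 p [ 0.5077 -0.1263  0.2482] yaw -6.14 tilt 0.03 F [-0.4 -0.1 -0.2] M [-0.036 -0.057 -0.013] open 0.998 q [-0.44 -0.05  1.95  0.    1.25 -0.33]
```

View pics/w1.png

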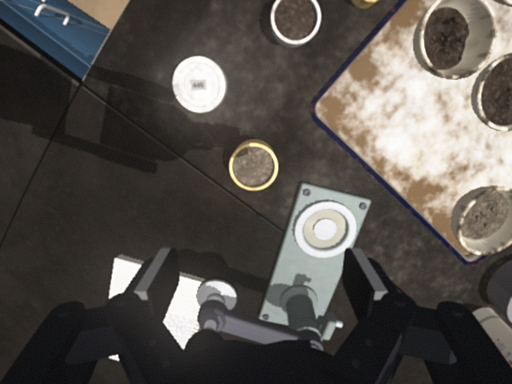

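```bash
python3 -c "
from pl import *
st()
c=read_camera('wrist');save(c,'w2.png')
im=cv2.cvtColor(c['color'],cv2.COLOR_RGB2BGR)
hsv=cv2.cvtColor(im,cv2.COLOR_BGR2HSV)
m=cv2.inRange(hsv,(12,90,110),(32,255,255));m[:,:220]=0;m[:,290:]=0;m[:130]=0;m[200:]=0
ys,xs=np.where(m>0);print(len(xs));pts=cv2.convexHull(np.column_stack([xs,ys]).astype(np.int32));e=cv2.fitEllipse(pts);print('rim ellipse',e,atz(c,e[0],.04).round(4))
g=im[170:290,280:375].astype(int);m2=((im.min(2)>185)).astype(np.uint8);m2[:,:290]=0;m2[:,358:]=0;m2[:195]=0;m2[262:]=0
ys,xs=np.where(m2>0);h=cv2.convexHull(np.column_stack([xs,ys]).astype(np.int32));e2=cv2.fitEllipse(h);print('ring',e2,atz(c,e2[0],.018).round(4))
v=im.copy();cv2.ellipse(v,e,(0,0,255),1);cv2.ellipse(v,e2,(0,0,255),1);cv2.imwrite('pics/w2f.png',cv2.resize(v[120:280,210:380],None,fx=4,fy=4))
st()"
```

```text
t 4.2 p [ 0.5077 -0.1263  0.2482] yaw -6.14 tilt 0.03 F [-0.4 -0.1 -0.2] M [-0.036 -0.057 -0.013] open 0.998 q [-0.44 -0.05  1.95  0.    1.25 -0.33]
437
rim ellipse ((254.67190551757812, 170.70712280273438), (49.46401596069336, 51.127593994140625), 9.060831069946289) [ 0.5008 -0.1308  0.04  ]
ring ((327.4297790527344, 229.61439514160156), (59.98338317871094, 71.08645629882812), 35.209388732910156) [ 0.5886 -0.2289  0.018 ]
t 4.25 p [ 0.5077 -0.1259  0.2483] yaw -6.09 tilt 0.03 F [ 0.2 -0.5 -0.5] M [-0.016 -0.03   0.019] open 0.998 q [-0.44 -0.05  1.95  0.    1.25 -0.33]
```

View pics/w2f.png

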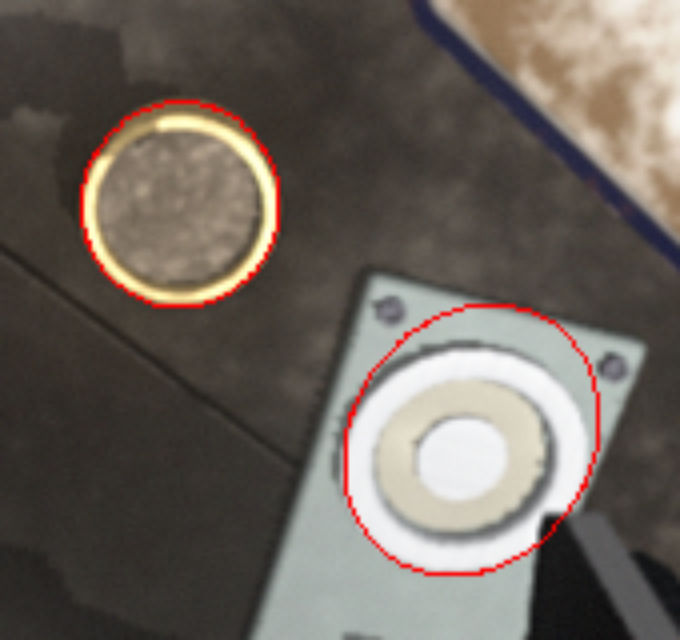

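```bash
python3 -c "
from pl import *
c=read_camera('wrist')
print(atz(c,(255.1,171.6),.04).round(4),atz(c,(326.2,234.2),.018).round(4),atz(c,(325.1,234.1),.0132).round(4))
c=read_camera('top');
st()
plan([(.500,-.132,.10,-6,3),(.500,-.132,.028,-6,3)])"
```

```text
[ 0.5012 -0.1316  0.04  ] [ 0.5869 -0.2353  0.018 ] [ 0.5863 -0.2375  0.0132]
t 4.35 p [ 0.5078 -0.1257  0.2483] yaw -6.06 tilt 0.01 F [ 0.  -0.2  0.2] M [-0.012 -0.035  0.015] open 1.0 q [-0.44 -0.05  1.95  0.    1.25 -0.33]
-> (0.5, -0.132, 0.1, -6)
   [np.float64(-0.24), np.float64(-0.24), np.float64(4.94), 0, 0, np.float64(-0.02)]
   [np.float64(-0.24), np.float64(-0.24), np.float64(4.94), 0, 0, np.float64(-0.02)]
   [np.float64(-0.24), np.float64(-0.24), np.float64(4.94), 0, 0, np.float64(-0.02)]
-> (0.5, -0.132, 0.028, -6)
   [np.float64(0.0), np.float64(0.0), np.float64(2.4), 0, 0, np.float64(-0.0)]
   [np.float64(0.0), np.float64(0.0), np.float64(2.4), 0, 0, np.float64(-0.0)]
   [np.float64(0.0), np.float64(0.0), np.float64(2.4), 0, 0, np.float64(-0.0)]
```

```bash
python3 -m crank '[[-1,-0.3,-0.2,4.8,0,0,0],[-1,-0.2,-0.2,4.8,0,0,0],[-1,-0.2,-0.2,4.2,0,0,0],[-1,0,0,2.8,0,0,0],[-1,0,0,2.8,0,0,0]]' 45 && python3 -m crank '[[-1,0,0,2.6,0,0,0],[-1,0,0,0,0,0,0],[-1,0,0,0,0,0,0]]'
python3 -c "
from pl import *
st();plan([(.5005,-.132,.028,-6,1)])"
```

```text
time: 4.85
eef_pos: [0.5007, -0.132, 0.0528]
tcp_rot: [0.744, 0.669, -0.0, -0.0]
contact_force: [0.3, -0.1, 0.7]
opening: 0.999
time: 5.15
eef_pos: [0.5013, -0.1327, 0.0286]
tcp_rot: [0.744, 0.668, -0.0, -0.0]
contact_force: [-0.4, -0.5, -0.3]
opening: 1.005
t 5.15 p [ 0.5013 -0.1327  0.0286] yaw -6.12 tilt 0.03 F [-0.4 -0.5 -0.3] M [0.001 0.005 0.019] open 1.005 q [-0.45  0.25  2.08 -0.    0.81 -0.35]
-> (0.5005, -0.132, 0.028, -6)
   [np.float64(0.06), np.float64(-0.09), np.float64(0.06), 0, 0, np.float64(-0.12)]
```

```bash
python3 -m crank '[[0,0.05,-0.1,0,0,0,0],[1,0,0,0,0,0,0],[1,0,0,0,0,0,0],[1,0,0,0,0,0,0],[1,0,0,0,0,0,0]]' 45 && python3 -m crank '[[1,0,0,0,0,0,0],[1,0,0,0,0,0,0]]'
python3 -c "
from pl import *
st()"
```

```text
time: 5.65
eef_pos: [0.5014, -0.1332, 0.0307]
tcp_rot: [0.744, 0.668, 0.001, 0.001]
contact_force: [-2.2, 2.2, 6.0]
opening: 0.649
time: 5.85
eef_pos: [0.5013, -0.1332, 0.0307]
tcp_rot: [0.744, 0.668, 0.001, 0.001]
contact_force: [-2.6, 1.6, 6.8]
opening: 0.652
t 5.85 p [ 0.5013 -0.1332  0.0307] yaw -6.18 tilt 0.14 F [-2.6  1.6  6.8] M [0.285 0.283 0.015] open 0.652 q [-0.46  0.24  2.09  0.    0.81 -0.35]
```

```bash
python3 -m crank '[[1,0,0,-0.5,0,0,0],[1,0,0,-1.5,0,0,0],[1,0,0,-2,0,0,0],[1,0,0,-2,0,0,0],[1,0,0,0,0,0,0]]' && python3 -m crank '[[1,0,0,0,0,0,0]]'
python3 -c "
from pl import *
st()
c=read_camera('wrist');save(c,'w3.png')
c=read_camera('scene');save(c,'s3.png')
"
```

```text
time: 6.35
eef_pos: [0.5027, -0.134, 0.0925]
tcp_rot: [0.744, 0.668, 0.002, 0.004]
contact_force: [0.5, 0.5, -0.9]
opening: 0.648
time: 6.45
eef_pos: [0.5005, -0.133, 0.0892]
tcp_rot: [0.744, 0.668, 0.0, 0.001]
contact_force: [0.6, -0.8, -1.6]
opening: 0.649
t 6.45 p [ 0.5005 -0.133   0.0892] yaw -6.2 tilt 0.11 F [ 0.6 -0.8 -1.6] M [-0.005 -0.038 -0.062] open 0.649 q [-0.46  0.14  2.07 -0.    0.93 -0.35]
```

View pics/w3.png

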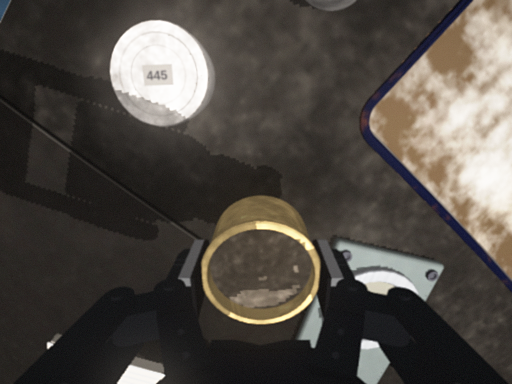

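View pics/s3.png

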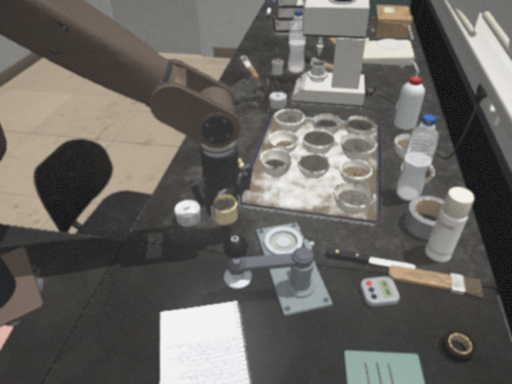

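```bash
python3 -c "
from pl import *
c=read_camera('wrist');st()
im=cv2.cvtColor(c['color'],cv2.COLOR_RGB2BGR);hsv=cv2.cvtColor(im,cv2.COLOR_BGR2HSV)
cv2.imwrite('pics/w4.png',cv2.resize(im[180:340,180:340],None,fx=4,fy=4))
P,R=pose()
for z in (.0965,.0985,.1005):
  q=atz(c,(261,273.5),z);print(q.round(4),R.inv().apply(q-P).round(4))
"
```

```text
t 6.6 p [ 0.4993 -0.1324  0.0872] yaw -6.2 tilt 0.13 F [-0.1  0.3 -1.1] M [-0.037  0.027  0.03 ] open 0.648 q [-0.46  0.14  2.07  0.    0.93 -0.35]
[ 0.5002 -0.1308  0.0965] [ 0.0017  0.0006 -0.0093]
[ 0.5003 -0.1294  0.0985] [ 0.0031  0.0006 -0.0113]
[ 0.5005 -0.128   0.1005] [ 0.0045  0.0006 -0.0133]
```

View pics/w4.png

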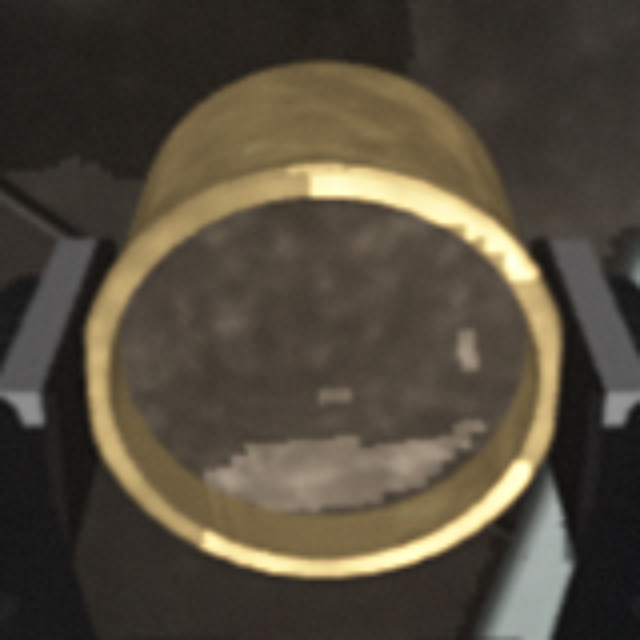

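```bash
python3 -c "
from pl import *
plan([(.525,-.225,.130,-6.2,4)])"
```

```text
-> (0.525, -0.225, 0.13, -6.2)
   [np.float64(-2.23), np.float64(0.89), np.float64(-1.07), 0, 0, np.float64(-0.0)]
   [np.float64(-2.23), np.float64(0.89), np.float64(-1.07), 0, 0, np.float64(-0.0)]
   [np.float64(-2.23), np.float64(0.89), np.float64(-1.07), 0, 0, np.float64(-0.0)]
   [np.float64(-2.23), np.float64(0.89), np.float64(-1.07), 0, 0, np.float64(-0.0)]
```

```bash
python3 -m crank '[[1,-2.2,0.9,-1.1,0,0,0],[1,-2.2,0.9,-1.1,0,0,0],[1,-2.2,0.9,-1.1,0,0,0],[1,-2.2,0.9,-1.1,0,0,0],[1,0,0,0,0,0,0]]' && python3 -m crank '[[1,0,0,0,0,0,0],[1,0,0,0,0,0,0]]'
python3 -c "
from pl import *
st()
c=read_camera('wrist');save(c,'w5.png')
for r in place_of('press_nest','wrist')[:2]: print(r['p'],r['location'],atz(c,r['location'],.01).round(4))
import pickle;pickle.dump((c,get_state()),open('w5.pkl','wb'))
"
```

```text
time: 7.1
eef_pos: [0.5278, -0.2272, 0.1334]
tcp_rot: [0.745, 0.667, 0.0, 0.002]
contact_force: [-0.1, -0.6, -1.2]
opening: 0.645
time: 7.3
eef_pos: [0.5254, -0.223, 0.1306]
tcp_rot: [0.744, 0.668, -0.0, -0.002]
contact_force: [0.4, 0.5, -1.8]
opening: 0.65
t 7.3 p [ 0.5254 -0.223   0.1306] yaw -6.18 tilt 0.21 F [ 0.4  0.5 -1.8] M [ 0.026 -0.017 -0.009] open 0.65 q [-0.58  0.19  1.92  0.    1.03 -0.47]
0.67 [331.1, 197.1] [ 0.5881 -0.2364  0.01  ]
0.53 [260.5, 239.2] [ 0.5202 -0.2717  0.01  ]
```

View pics/w5.png

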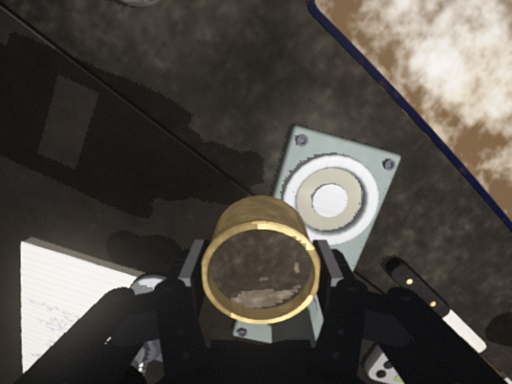

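```bash
python3 -c "
from pl import *
import pickle;c,s=pickle.load(open('w5.pkl','rb'))
im=cv2.cvtColor(c['color'],cv2.COLOR_RGB2BGR).copy()
for z,r,col in ((.018,.043,(0,0,255)),(.018,.0305,(0,255,0)),(.0132,.016,(255,0,0))):
  for a in np.arange(0,6.28,.02):
    u=proj(c,[.5868+r*np.cos(a),-.2372+r*np.sin(a),z])
    im[int(round(u[1])),int(round(u[0]))]=col
cv2.imwrite('pics/w5f.png',cv2.resize(im[130:270,250:410],None,fx=5,fy=4.2857))
v=cv2.cvtColor(c['color'],cv2.COLOR_RGB2BGR)
cv2.imwrite('pics/w5f.png',np.hstack([cv2.resize(v[140:260,270:390],None,fx=3.3,fy=3.3),cv2.resize(im[140:260,270:390],None,fx=3.3,fy=3.3,interpolation=0)]))
"
```

```text
(no output)
```

View pics/w5f.png

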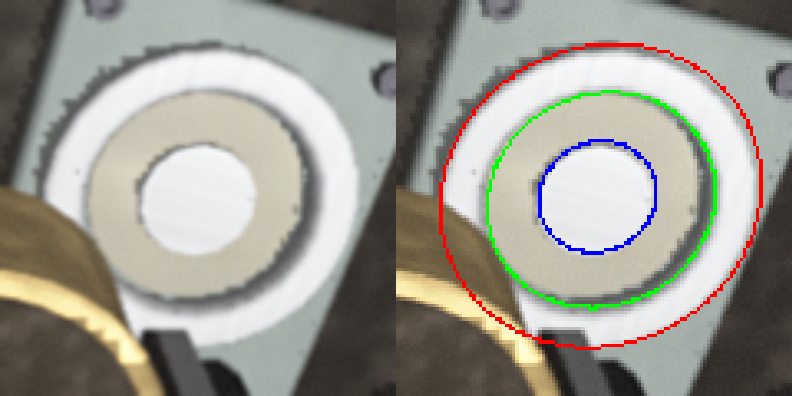

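```bash
python3 -c "
from pl import *
st()
plan([(.585,-.239,.080,-6.2,3)])"
```

```text
t 7.4 p [ 0.5257 -0.2229  0.131 ] yaw -6.15 tilt 0.15 F [ 0.1 -0.3 -1.3] M [-0.006  0.035  0.017] open 0.649 q [-0.58  0.19  1.92  0.    1.03 -0.47]
-> (0.585, -0.239, 0.08, -6.2)
   [np.float64(-0.32), np.float64(2.02), np.float64(1.7), 0, 0, np.float64(0.02)]
   [np.float64(-0.32), np.float64(2.02), np.float64(1.7), 0, 0, np.float64(0.02)]
   [np.float64(-0.32), np.float64(2.02), np.float64(1.7), 0, 0, np.float64(0.02)]
```

```bash
python3 -m crank '[[1,-0.3,2,1.2,0,0,0],[1,-0.3,2,1.7,0,0,0],[1,-0.3,2,1.7,0,0,0],[1,0,0,0.5,0,0,0],[1,0,0,0,0,0,0]]' && python3 -m crank '[[1,0,0,0,0,0,0],[1,0,0,0,0,0,0]]'
python3 -c "
from pl import *
st();plan([(.585,-.239,.060,-6.2,2)])
c=read_camera('wrist');save(c,'w6.png');c=read_camera('scene');save(c,'s6.png')
c=read_camera('top')
im=cv2.cvtColor(c['color'],cv2.COLOR_RGB2BGR)[150:240,230:340];cv2.imwrite('pics/t6.png',cv2.resize(im,None,fx=6,fy=6))
"
```

```text
time: 7.9
eef_pos: [0.5839, -0.2383, 0.0795]
tcp_rot: [0.744, 0.668, -0.001, -0.002]
contact_force: [-0.0, -0.6, -1.4]
opening: 0.649
time: 8.1
eef_pos: [0.585, -0.2395, 0.0823]
tcp_rot: [0.744, 0.668, 0.0, 0.001]
contact_force: [0.0, -0.3, -1.8]
opening: 0.646
t 8.1 p [ 0.585  -0.2395  0.0823] yaw -6.19 tilt 0.06 F [ 0.  -0.3 -1.8] M [-0.025 -0.015 -0.015] open 0.646 q [-0.55  0.37  1.79 -0.    0.97 -0.44]
-> (0.585, -0.239, 0.06, -6.2)
   [np.float64(0.03), np.float64(-0.0), np.float64(1.12), 0, 0, np.float64(0.0)]
   [np.float64(0.03), np.float64(-0.0), np.float64(1.12), 0, 0, np.float64(0.0)]
```

View pics/w6.png

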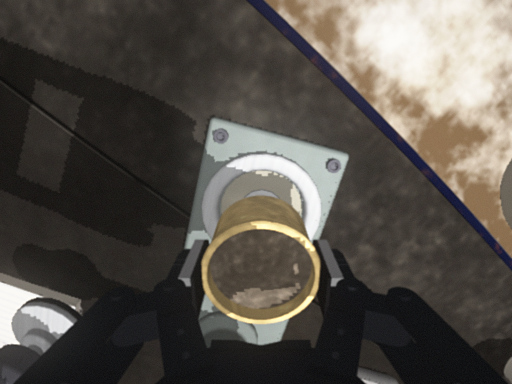

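```bash
python3 -m crank '[[1,0,0,1.0,0,0,0],[1,0,0,1.0,0,0,0],[1,0,0,0.3,0,0,0],[1,0,0,0,0,0,0],[1,0,0,0,0,0,0]]'
python3 -c "
from pl import *
st()
c=read_camera('wrist');save(c,'w7.png')
im=cv2.cvtColor(c['color'],cv2.COLOR_RGB2BGR).copy()
for z,r,col in ((.018,.043,(0,0,255)),(.018,.0305,(0,255,0))):
  for a in np.arange(0,6.28,.02):
    u=proj(c,[.5858+r*np.cos(a),-.2378+r*np.sin(a),z])
    if 0<u[0]<511 and 0<u[1]<383: im[int(round(u[1])),int(round(u[0]))]=col
cv2.imwrite('pics/w7f.png',cv2.resize(im[130:340,170:360],None,fx=2.8,fy=2.8,interpolation=0))
P,R=pose()
z0=P[2]-.0307+.04
for dz in (-.002,0): 
  q=atz(c,(260.5,272.6),z0+dz);print(q.round(4),(q-P).round(4))
st()
"
```

```text
time: 8.75
eef_pos: [0.5851, -0.2396, 0.058]
tcp_rot: [0.744, 0.668, -0.0, -0.0]
contact_force: [1.0, 0.1, -0.6]
opening: 0.651
t 8.75 p [ 0.5851 -0.2396  0.058 ] yaw -6.2 tilt 0.03 F [ 1.   0.1 -0.6] M [ 0.026 -0.005  0.001] open 0.651 q [-0.55  0.41  1.8  -0.    0.94 -0.44]
[ 0.5856 -0.2382  0.0657] [0.0002 0.0015 0.0073]
[ 0.5857 -0.2369  0.0677] [0.0003 0.0028 0.0093]
t 8.8 p [ 0.5853 -0.2397  0.0584] yaw -6.2 tilt 0.01 F [ 0.2  0.1 -1.1] M [-0.058  0.004 -0.01 ] open 0.649 q [-0.55  0.41  1.8  -0.    0.94 -0.44]
```

View pics/w7f.png

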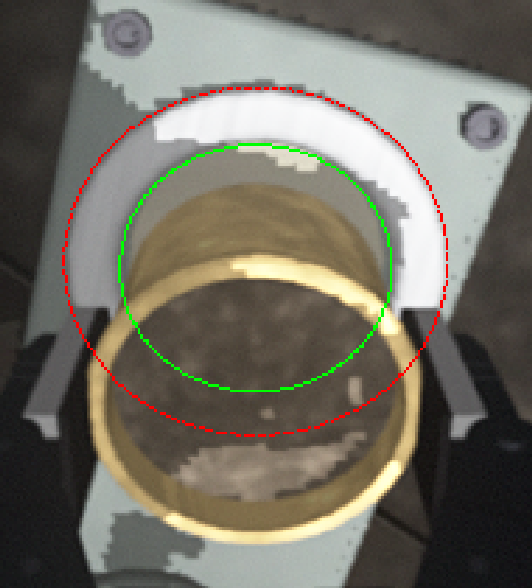

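```bash
python3 -c "
import cv2
im=cv2.imread('pics/w7.png')[150:250,185:335]
cv2.imwrite('pics/w7z.png',cv2.resize(im,None,fx=5,fy=5,interpolation=cv2.INTER_CUBIC))"
```

```text
(no output)
```

View pics/w7z.png

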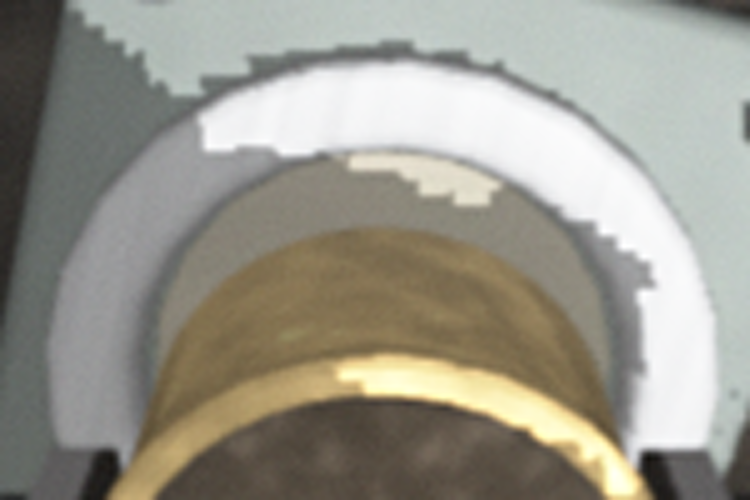

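```bash
python3 -m crank '[[1,0,0,0.4,0,0,0],[1,0,0,0.4,0,0,0],[1,0,0,0.2,0,0,0],[1,0,0,0,0,0,0],[1,0,0,0,0,0,0]]'; python3 -m crank '[[1,0,0,0.15,0,0,0],[1,0,0,0.1,0,0,0],[1,0,0,0,0,0,0]]'
python3 -c "
from pl import *
st()"
```

```text
time: 9.3
eef_pos: [0.5852, -0.2396, 0.0482]
tcp_rot: [0.744, 0.668, -0.0, -0.0]
contact_force: [-0.7, 0.8, -1.4]
opening: 0.649
time: 9.6
eef_pos: [0.5851, -0.2396, 0.0456]
tcp_rot: [0.744, 0.668, -0.0, -0.0]
contact_force: [0.3, 0.8, -1.6]
opening: 0.65
t 9.6 p [ 0.5851 -0.2396  0.0456] yaw -6.2 tilt 0.02 F [ 0.3  0.8 -1.6] M [ 0.022  0.025 -0.002] open 0.65 q [-0.55  0.43  1.8   0.    0.91 -0.44]
```

```bash
python3 -m crank '[[1,0,0,0.1,0,0,0],[1,0,0,0.1,0,0,0],[1,0,0,0.0,0,0,0]]'
python3 -c "
from pl import *
st()"
```

```text
time: 9.9
eef_pos: [0.5853, -0.2397, 0.044]
tcp_rot: [0.744, 0.668, -0.0, 0.0]
contact_force: [0.6, 0.3, -1.2]
opening: 0.646
t 9.9 p [ 0.5853 -0.2397  0.044 ] yaw -6.2 tilt 0.01 F [ 0.6  0.3 -1.2] M [0.002 0.09  0.029] open 0.646 q [-0.55  0.43  1.8  -0.    0.91 -0.44]
```

```bash
python3 -m crank '[[1,0,0,0.1,0,0,0],[1,0,0,0,0,0,0]]';python3 -m crank '[[1,0,0,0.1,0,0,0],[1,0,0,0,0,0,0]]'
python3 -c "
from pl import *
st()"
```

```text
time: 10.1
eef_pos: [0.5853, -0.2397, 0.0433]
tcp_rot: [0.744, 0.668, -0.0, 0.0]
contact_force: [-1.1, -0.0, 1.2]
opening: 0.649
time: 10.3
eef_pos: [0.5853, -0.2397, 0.0423]
tcp_rot: [0.744, 0.668, -0.0, 0.0]
contact_force: [-2.1, 0.9, 4.4]
opening: 0.651
t 10.3 p [ 0.5853 -0.2397  0.0423] yaw -6.19 tilt 0.02 F [-2.1  0.9  4.4] M [0.135 0.288 0.028] open 0.651 q [-0.55  0.43  1.8  -0.    0.91 -0.44]
```

```bash
python3 -m crank '[[0.2,0,0,0,0,0,0],[-0.4,0,0,0,0,0,0],[-1,0,0,0,0,0,0],[-1,0,0,0,0,0,0],[-1,0,0,0,0,0,0]]'; python3 -m crank '[[-1,0,0,-2,0,0,0],[-1,0,0,-3,0,0,0],[-1,0,0,-5,0,0,0],[-1,0,0,-5,0,0,0],[-1,0,0,0,0,0,0]]';
python3 -c "
from pl import *
st()
c=read_camera('wrist');save(c,'w8.png')
for n in('scene','top'):
  c=read_camera(n);save(c,n+'8.png')
im=cv2.imread('pics/w8.png')[150:330,170:400]
cv2.imwrite('pics/w8z.png',cv2.resize(im,None,fx=3.3,fy=3.3,interpolation=cv2.INTER_CUBIC))
st()"
```

```text
time: 10.8
eef_pos: [0.5851, -0.2395, 0.0415]
tcp_rot: [0.744, 0.668, -0.0, -0.0]
contact_force: [-0.4, -0.7, -0.3]
opening: 1.003
time: 11.3
eef_pos: [0.5894, -0.2421, 0.2019]
tcp_rot: [0.744, 0.668, 0.003, 0.008]
contact_force: [-0.4, -0.2, 1.0]
opening: 1.005
t 11.3 p [ 0.5894 -0.2421  0.2019] yaw -6.19 tilt 1.0 F [-0.4 -0.2  1. ] M [ 0.018 -0.039  0.053] open 1.005 q [-0.55  0.24  1.73  0.    1.16 -0.44]
t 11.45 p [ 0.5849 -0.2394  0.1915] yaw -6.2 tilt 0.01 F [-0.4  0.2 -0.6] M [-0.018  0.004 -0.047] open 1.0 q [-0.55  0.24  1.74  0.    1.16 -0.44]
```

View pics/w8.png

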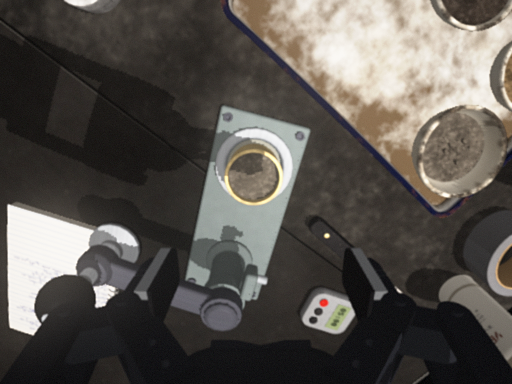

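View pics/w8z.png

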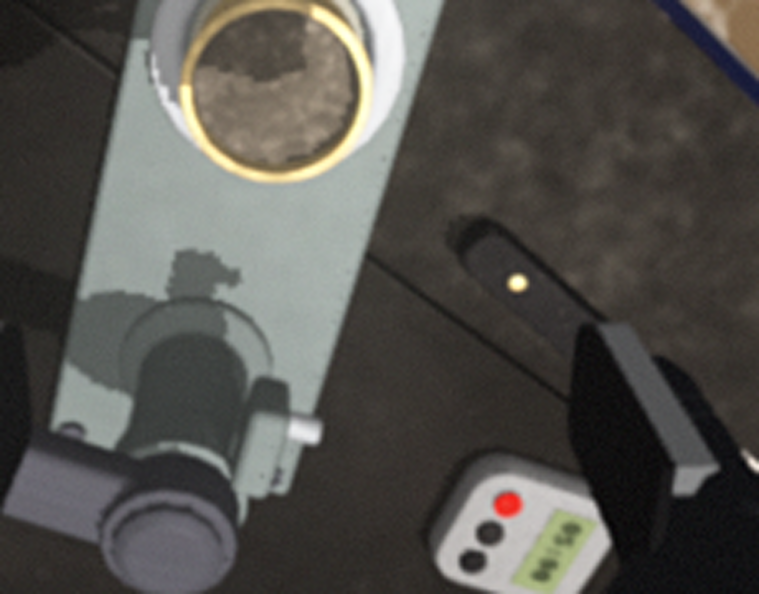

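```bash
python3 -c "
from pl import *
c=read_camera('wrist')
im=cv2.cvtColor(c['color'],cv2.COLOR_RGB2BGR).copy();save(c,'w9.png')
for x,y,z,r,col in ((.586,-.238,.018,.043,(0,0,255)),(.586,-.238,.0532,.029,(0,255,0)),(.541,-.355,.114,.0225,(255,0,0))):
  for a in np.arange(0,6.28,.02):
    u=proj(c,[x+r*np.cos(a),y+r*np.sin(a),z])
    if 0<u[0]<511 and 0<u[1]<383: im[int(round(u[1])),int(round(u[0]))]=col
cv2.imwrite('pics/w9f.png',cv2.resize(im[110:350,60:320],None,fx=2.5,fy=2.5,interpolation=0))
"
```

```text
(no output)
```

View pics/w9f.png

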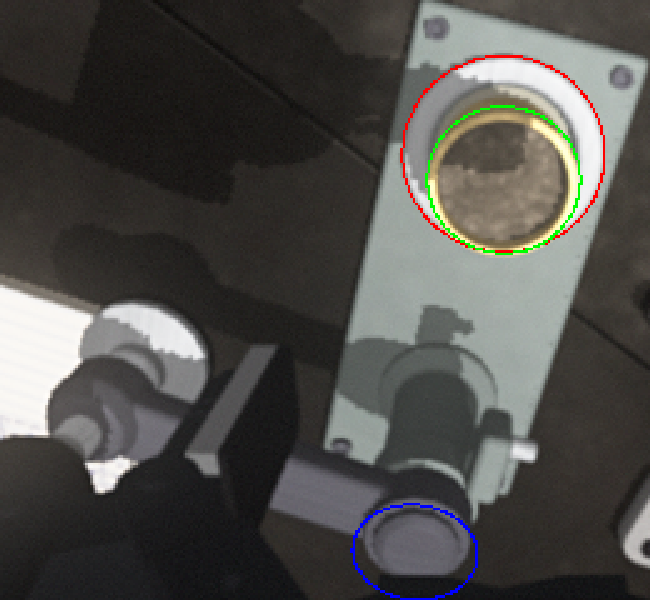

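```bash
cat > arc.py <<'E'
from pl import *
post=np.array([.5412,-.3547]); 
def P(th,d,r=.048):
    a=np.radians(th); q=post+r*np.array([np.cos(a),np.sin(a)])+d*np.array([-np.sin(a),np.cos(a)])
    return q
E
python3 -c "
from arc import *
st()
q=P(151.6,.042);print(q)
plan([(q[0],q[1],.215,61.6,8),(q[0],q[1],.10,61.6,4)])"
```

```text
t 11.5 p [ 0.5843 -0.2391  0.19  ] yaw -6.2 tilt 0.17 F [ 0.1 -1.1 -0.2] M [ 0.014 -0.012  0.067] open 0.998 q [-0.55  0.24  1.74  0.    1.16 -0.44]
[ 0.47900065 -0.36881528]
-> (np.float64(0.47900065172145084), np.float64(-0.3688152780250247), 0.215, 61.6)
   [np.float64(-1.75), np.float64(-1.13), np.float64(-0.31), 0, 0, np.float64(-8.47)]
   [np.float64(-1.57), np.float64(-1.38), np.float64(-0.31), 0, 0, np.float64(-8.47)]
   [np.float64(-1.35), np.float64(-1.6), np.float64(-0.31), 0, 0, np.float64(-8.47)]
   [np.float64(-1.1), np.float64(-1.78), np.float64(-0.31), 0, 0, np.float64(-8.47)]
   [np.float64(-0.82), np.float64(-1.92), np.float64(-0.31), 0, 0, np.float64(-8.47)]
   [np.float64(-0.53), np.float64(-2.02), np.float64(-0.31), 0, 0, np.float64(-8.47)]
   [np.float64(-0.23), np.float64(-2.08), np.float64(-0.31), 0, 0, np.float64(-8.47)]
   [np.float64(0.08), np.float64(-2.09), np.float64(-0.31), 0, 0, np.float64(-8.47)]
-> (np.float64(0.47900065172145084), np.float64(-0.3688152780250247), 0.1, 61.6)
   [np.float64(0.0), np.float64(0.0), np.float64(2.87), 0, 0, np.float64(0.0)]
   [np.float64(0.0), np.float64(0.0), np.float64(2.87), 0, 0, np.float64(0.0)]
   [np.float64(0.0), np.float64(0.0), np.float64(2.87), 0, 0, np.float64(0.0)]
   [np.float64(0.0), np.float64(0.0), np.float64(2.87), 0, 0, np.float64(0.0)]
```

```bash
python3 -m crank '[[1,-1.7,-1.1,-1,0,0,-8.5],[1,-1.6,-1.4,-1,0,0,-8.5],[1,-1.3,-1.6,-0.5,0,0,-8.5],[1,-1.1,-1.8,0,0,0,-8.5],[1,-0.8,-1.9,0,0,0,-8.5]]' ; python3 -m crank '[[1,-0.5,-2,0,0,0,-8.5],[1,-0.2,-2.1,0,0,0,-8.5],[1,0.1,-2.1,0,0,0,-8.5],[1,0,0,0,0,0,0],[1,0,0,0,0,0,0]]'
python3 -c "
from arc import *
st()
q=P(151.6,.042)
plan([(q[0],q[1],.10,61.6,4)])
c=read_camera('wrist');save(c,'w10.png');c=read_camera('top');save(c,'t10.png')
cv2.imwrite('pics/t10z.png',cv2.resize(cv2.imread('pics/t10.png')[150:280,230:380],None,fx=4,fy=4))
"
```

```text
time: 12.0
eef_pos: [0.5179, -0.3197, 0.214]
tcp_rot: [0.449, 0.894, 0.001, -0.002]
contact_force: [0.4, 0.3, 0.7]
opening: 0.142
time: 12.5
eef_pos: [0.4787, -0.3676, 0.2146]
tcp_rot: [0.245, 0.969, 0.001, -0.001]
contact_force: [0.4, 0.1, -0.4]
opening: -0.001
t 12.5 p [ 0.4787 -0.3676  0.2146] yaw 61.6 tilt 0.22 F [ 0.4  0.1 -0.4] M [-0.076  0.064 -0.052] open -0.001 q [-0.82  0.16  1.79  0.    1.2  -1.9 ]
-> (np.float64(0.47900065172145084), np.float64(-0.3688152780250247), 0.1, 61.6)
   [np.float64(-0.02), np.float64(-0.02), np.float64(2.87), 0, 0, np.float64(-0.0)]
   [np.float64(-0.02), np.float64(-0.02), np.float64(2.87), 0, 0, np.float64(-0.0)]
   [np.float64(-0.02), np.float64(-0.02), np.float64(2.87), 0, 0, np.float64(-0.0)]
   [np.float64(-0.02), np.float64(-0.02), np.float64(2.87), 0, 0, np.float64(-0.0)]
```

View pics/w10.png

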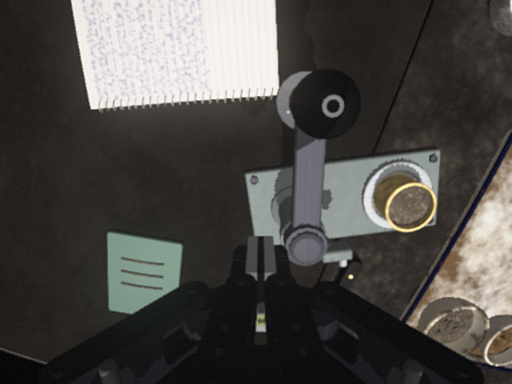

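View pics/t10z.png

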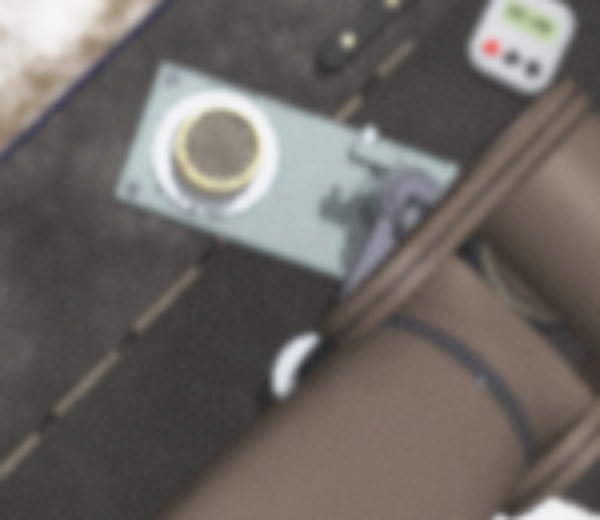

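```bash
python3 -c "
from arc import *
c=read_camera('wrist')
a=atz(c,(306,246),.114);b=atz(c,(333,106),.17);print(a,b,np.degrees(np.arctan2(b[1]-a[1],b[0]-a[0])),np.linalg.norm((b-a)[:2]))
for t,z in(('press_arm_bar',.096),('press_ball_centre',.148),('press_spindle_axis',.11),('press_nest',.01)):
  for r in place_of(t,'wrist')[:1]: print(t,r['p'],r['location'],atz(c,r['location'],z).round(4))
st()"
```

```text
[ 0.53838026 -0.3537976   0.114     ] [ 0.43199999 -0.29541611  0.17      ] 151.24202380367373 0.12134727170839338
press_arm_bar 0.64 [305.0, 185.7] [ 0.4938 -0.3307  0.096 ]
press_ball_centre 0.67 [323.2, 106.2] [ 0.4324 -0.2968  0.148 ]
t 12.85 p [ 0.4798 -0.3677  0.2168] yaw 61.83 tilt 0.0 F [ 1.  -0.5 -0.5] M [ 0.045 -0.064  0.03 ] open -0.0 q [-0.82  0.16  1.78  0.    1.2  -1.9 ]
```

```bash
python3 -m crank '[[1,0,-0.1,3,0,0,0],[1,0,0,3,0,0,0],[1,0,0,3,0,0,0],[1,0,0,2.5,0,0,0],[1,0,0,0,0,0,0]]' 
python3 -c "
from arc import *
st()
p,R=pose(); d=p[:2]-post; 
pts=[]
N=16
q=P(151.6,.030);print('first');plan([(q[0],q[1],.1,61.6,2)])
print('arc');pp=[]
for i in range(1,N+1):
  th=151.6-82.6*i/N; q=P(th,.0275); pp.append((q[0],q[1],.1,th-90,1))
q=P(151.6,.0275);plan(pp,start=(q[0],q[1],.1,61.6))
" | sed 's/np.float64//g'
```

```text
time: 13.35
eef_pos: [0.4769, -0.3666, 0.0974]
tcp_rot: [0.244, 0.97, 0.002, -0.004]
contact_force: [-0.8, -0.0, -0.4]
opening: 0.001
t 13.35 p [ 0.4769 -0.3666  0.0974] yaw 61.81 tilt 0.5 F [-0.8 -0.  -0.4] M [ 0.001  0.007 -0.074] open 0.001 q [-0.82  0.3   1.86  0.    0.99 -1.9 ]
first
-> ((0.4847081422302941), (-0.3582594951506253), 0.1, 61.6)
   [(-0.14), (0.55), (-0.13), 0, 0, (0.1)]
   [(-0.14), (0.55), (-0.13), 0, 0, (0.1)]
arc
-> ((0.4859991308624013), (-0.35107866786200154), 0.1, 56.4375)
   [(0.23), (0.44), (0.0), 0, 0, 5.16]
-> ((0.48654890316010546), (-0.3461263418428031), 0.1, 51.275000000000006)
   [(0.23), (0.44), (0.0), 0, 0, 5.16]
-> ((0.48754205934804284), (-0.34124357384031573), 0.1, 46.11249999999998)
   [(0.23), (0.44), (0.0), 0, 0, 5.16]
-> ((0.48897054195839135), (-0.33646997771038556), 0.1, 40.94999999999999)
   [(0.23), (0.44), (0.0), 0, 0, 5.16]
-> ((0.4908227617237159), (-0.33184428159837237), 0.1, 35.787499999999994)
   [(0.23), (0.44), (0.0), 0, 0, 5.16]
-> ((0.49308369160059745), (-0.3274040137380314), 0.1, 30.625)
   [(0.23), (0.44), (0.0), 0, 0, 5.16]
[... 411 characters left out ...]
)
   [(0.23), (0.44), (0.0), 0, 0, 5.16]
-> ((0.5097699774207093), (-0.3091763393314501), 0.1, 4.8125)
   [(0.23), (0.44), (0.0), 0, 0, 5.16]
-> ((0.5139937265791235), (-0.30653290867668564), 0.1, -0.3499999999999943)
   [(0.23), (0.44), (0.0), 0, 0, 5.16]
-> ((0.5184382000055873), (-0.30428025722978796), 0.1, -5.512500000000003)
   [(0.23), (0.44), (0.0), 0, 0, 5.16]
-> ((0.5230673397244733), (-0.30243666073304987), 0.1, -10.674999999999997)
   [(0.23), (0.44), (0.0), 0, 0, 5.16]
-> ((0.5278435895640726), (-0.3010170762693848), 0.1, -15.837500000000006)
   [(0.23), (0.44), (0.0), 0, 0, 5.16]
-> ((0.5327281998495014), (-0.30003302091563855), 0.1, -21.0)
   [(0.23), (0.44), (0.0), 0, 0, 5.16]
```

```bash
python3 -m crank '[[1,-0.15,0.5,-0.1,0,0,0],[1,-0.15,0.5,0,0,0,0],[1,0,0.2,0,0,0,0],[1,0,0,0,0,0,0]]' ; python3 -m crank '[[1,0.23,0.44,0,0,0,5.16],[1,0.23,0.44,0,0,0,5.16],[1,0.23,0.44,0,0,0,5.16],[1,0.23,0.44,0,0,0,5.16]]' 
python3 -c "
from arc import *
st();print(P(151.6-20.65,.0275))"
```

```text
time: 13.75
eef_pos: [0.4882, -0.3601, 0.1045]
tcp_rot: [0.243, 0.97, -0.001, 0.001]
contact_force: [-0.7, -0.2, -0.0]
opening: 0.001
time: 14.15
eef_pos: [0.4891, -0.3422, 0.104]
tcp_rot: [0.415, 0.91, -0.002, -0.0]
contact_force: [-5.9, -3.9, 1.5]
opening: -0.001
t 14.15 p [ 0.4891 -0.3422  0.104 ] yaw 41.01 tilt 0.26 F [-5.9 -3.9  1.5] M [-0.634  0.8    0.026] open -0.001 q [-0.78  0.27  1.87 -0.01  0.99 -1.49]
[ 0.48897054 -0.33646998]
```

```bash
python3 -m crank '[[1,0.23,0.45,0.05,0,0,5.16],[1,0.23,0.45,0.05,0,0,5.16],[1,0.23,0.45,0.05,0,0,5.16],[1,0.23,0.45,0.05,0,0,5.16],[1,0.23,0.45,0,0,0,5.16]]' ; python3 -c "
from arc import *
st();print(P(151.6-46.45,.0275))
c=read_camera('wrist');save(c,'w11.png')"
```

```text
time: 14.65
eef_pos: [0.5023, -0.3203, 0.1024]
tcp_rot: [0.607, 0.794, -0.002, -0.001]
contact_force: [-6.5, -1.4, 4.5]
opening: 0.001
t 14.65 p [ 0.5023 -0.3203  0.1024] yaw 15.2 tilt 0.21 F [-6.5 -1.4  4.5] M [-0.272  0.94   0.092] open 0.001 q [-0.74  0.28  1.88 -0.    0.99 -1.  ]
[ 0.50211111 -0.31555528]
```

View pics/w11.png

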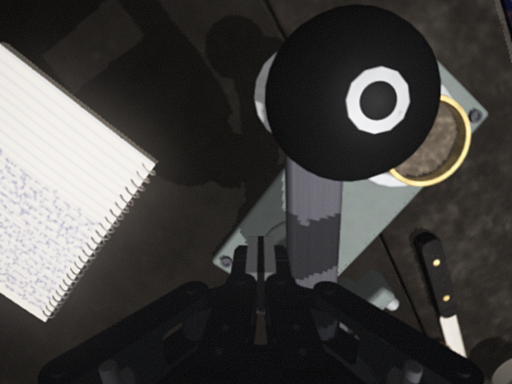

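```bash
python3 -m crank '[[1,0.23,0.45,0,0,0,5.16],[1,0.23,0.45,0,0,0,5.16],[1,0.23,0.45,0,0,0,5.16],[1,0.23,0.45,0,0,0,5.16],[1,0.23,0.45,0,0,0,5.16]]' ; python3 -c "
from arc import *
st();print(P(151.6-72.3,.0275))"
```

```text
time: 15.2
eef_pos: [0.5235, -0.3066, 0.102]
tcp_rot: [0.769, 0.639, -0.002, -0.001]
contact_force: [-7.1, -0.8, 4.1]
opening: -0.0
t 15.2 p [ 0.5235 -0.3066  0.102 ] yaw -10.55 tilt 0.21 F [-7.1 -0.8  4.1] M [-0.205  0.983 -0.041] open -0.0 q [-0.7   0.3   1.85 -0.    1.   -0.51]
[ 0.52309015 -0.30242875]
```

```bash
python3 -m crank '[[1,0.23,0.45,0,0,0,5.16],[1,0.2,0.4,0,0,0,4.5],[1,0,0.2,0,0,0,0],[1,0,0,0,0,0,0]]' ; python3 -c "
from arc import *
st()
c=read_camera('wrist');save(c,'w12.png')"
```

```text
time: 15.6
eef_pos: [0.5321, -0.304, 0.1017]
tcp_rot: [0.819, 0.574, -0.004, -0.004]
contact_force: [-15.2, 2.6, 9.3]
opening: -0.002
t 15.6 p [ 0.5321 -0.304   0.1017] yaw -19.95 tilt 0.67 F [-15.2   2.6   9.3] M [ 0.293  2.215 -0.069] open -0.002 q [-0.68  0.31  1.83 -0.01  1.01 -0.33]
```

View pics/w12.png

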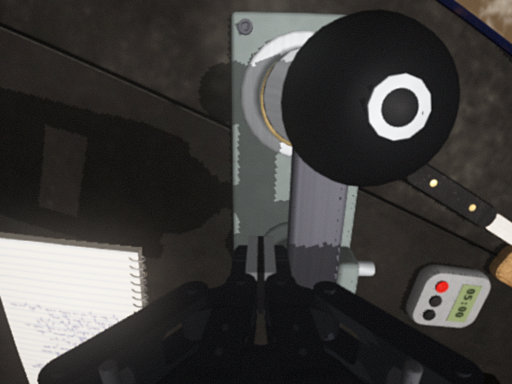

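```bash
python3 -m crank '[[1,0,0.15,-0.05,0,0,0.5],[1,0,0,0,0,0,0]]' ; python3 -c "
from arc import *
st()"
```

```text
time: 15.85
eef_pos: [0.5322, -0.3039, 0.1018]
tcp_rot: [0.821, 0.57, -0.005, -0.006]
contact_force: [-17.5, 3.6, 11.4]
opening: 0.003
t 15.85 p [ 0.5322 -0.3039  0.1018] yaw -20.46 tilt 0.88 F [-17.5   3.6  11.4] M [ 0.387  2.673 -0.061] open 0.003 q [-0.68  0.32  1.83 -0.01  1.01 -0.32]
```

```bash
python3 -m crank '[[1,0,-0.6,0,0,0,0],[1,0,-1,0,0,0,0],[1,0,-0.5,-3,0,0,0],[-1,0,0,-5,0,0,0],[-1,0,0,-4,0,0,0]]' ; python3 -m crank '[[-1,0,0,0,0,0,0],[-1,0,0,0,0,0,0]]'; python3 -c "
from arc import *
st()
c=read_camera('wrist');save(c,'w13.png')
for t,z in(('press_ball_centre',.148),('press_arm_bar',.096)):
  for r in place_of(t,'wrist')[:2]: print(t,r['p'],r['location'],atz(c,r['location'],z).round(4))
c=read_camera('scene');save(c,'s13.png')
for t,z in(('press_ball_centre',.148),('press_arm_bar',.096),('press_foot',.055)):
  for r in place_of(t,'scene')[:2]: print(t,r['p'],r['location'],atz(c,r['location'],z).round(4))
cv2.imwrite('pics/s13z.png',cv2.resize(cv2.imread('pics/s13.png')[190:310,220:350],None,fx=4.5,fy=4.5))
"
```

```text
time: 16.35
eef_pos: [0.5174, -0.2971, 0.2234]
tcp_rot: [0.822, 0.57, 0.0, 0.001]
contact_force: [1.2, -1.3, 0.7]
opening: 0.33
time: 16.55
eef_pos: [0.518, -0.2976, 0.2231]
tcp_rot: [0.822, 0.57, 0.001, 0.002]
contact_force: [-0.3, 0.5, -0.7]
opening: 0.684
t 16.55 p [ 0.518  -0.2976  0.2231] yaw -20.56 tilt 0.23 F [-0.3  0.5 -0.7] M [ 0.049  0.045 -0.068] open 0.684 q [-0.69  0.14  1.8   0.    1.2  -0.33]
press_ball_centre 0.61 [323.2, 97.4] [ 0.5858 -0.2378  0.148 ]
press_ball_centre 0.57 [403.1, 233.5] [ 0.6162 -0.3569  0.148 ]
press_arm_bar 0.78 [305.8, 177.4] [ 0.5608 -0.3034  0.096 ]
press_ball_centre 0.88 [284.5, 195.4] [ 0.5856 -0.2348  0.148 ]
press_arm_bar 0.91 [294.9, 235.7] [ 0.5649 -0.2985  0.096 ]
press_foot 0.7 [281.4, 228.3] [ 0.5801 -0.2346  0.055 ]
```

View pics/w13.png

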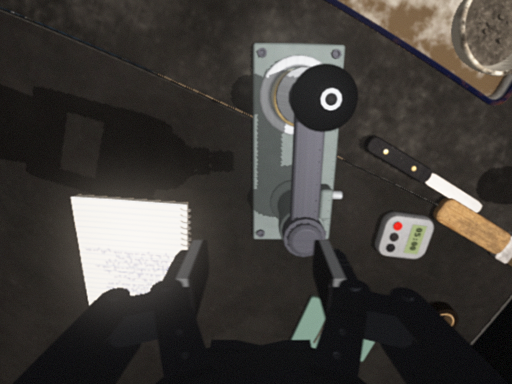

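View pics/s13z.png

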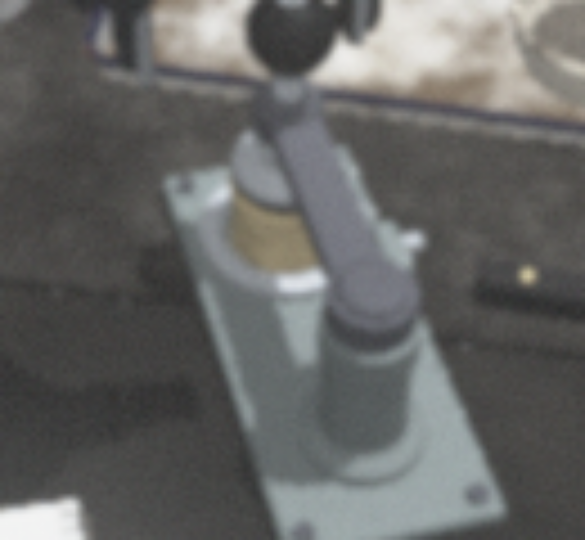

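```bash
python3 -c "
from arc import *
import pickle
c=read_camera('wrist');P0,R=pose();st()
save(c,'w14.png')
o=get_state()['opening']
for op in (0,.52,.684,.8,1.0):
  for t in (.017,.012,.006,.002):
    for x in (.011,-.011):
      print(op,t,x,[proj(c,P0+R.apply([x,sg*op*.0425,t])).round(0) for sg in(-1,1)])
cv2.imwrite('pics/w14z.png',cv2.resize(cv2.imread('pics/w14.png')[200:384,100:420],None,fx=2.5,fy=2.5))
"; python3 -c "
import cv2
a=cv2.imread('pics/w12.png')[200:350,200:320];cv2.imwrite('pics/w12z.png',cv2.resize(a,None,fx=4,fy=4))"
```

```text
t 16.95 p [ 0.5171 -0.2971  0.2201] yaw -20.6 tilt 0.12 F [ 0.3 -0.3 -0.3] M [0.051 0.049 0.022] open 0.997 q [-0.69  0.14  1.8   0.    1.2  -0.33]
0 0.017 0.011 [array([260., 232.]), array([260., 232.])]
0 0.017 -0.011 [array([260., 266.]), array([260., 266.])]
0 0.012 0.011 [array([260., 236.]), array([260., 236.])]
0 0.012 -0.011 [array([260., 271.]), array([260., 271.])]
0 0.006 0.011 [array([260., 241.]), array([260., 241.])]
0 0.006 -0.011 [array([260., 278.]), array([260., 278.])]
0 0.002 0.011 [array([260., 245.]), array([260., 245.])]
0 0.002 -0.011 [array([260., 283.]), array([260., 283.])]
0.52 0.017 0.011 [array([219., 232.]), array([301., 232.])]
0.52 0.017 -0.011 [array([221., 266.]), array([299., 266.])]
0.52 0.012 0.011 [array([218., 236.]), array([302., 236.])]
0.52 0.012 -0.011 [array([220., 271.]), array([300., 271.])]
0.52 0.006 0.011 [array([216., 241.]), array([303., 241.])]
0.52 0.006 -0.011 [array([218., 278.]), array([301., 278.])]
0.52 0.002 0.011 [array([215., 245.]), array([305., 245.])]
0.52 0.002 -0.011 [array([217., 282.]), array([302., 282.])]
0.684 0.
[... 735 characters left out ...]
11 [array([193., 241.]), array([327., 241.])]
0.8 0.006 -0.011 [array([196., 278.]), array([323., 278.])]
0.8 0.002 0.011 [array([191., 245.]), array([328., 245.])]
0.8 0.002 -0.011 [array([195., 282.]), array([325., 282.])]
1.0 0.017 0.011 [array([182., 231.]), array([338., 231.])]
1.0 0.017 -0.011 [array([185., 266.]), array([334., 266.])]
1.0 0.012 0.011 [array([179., 236.]), array([340., 236.])]
1.0 0.012 -0.011 [array([183., 271.]), array([336., 271.])]
1.0 0.006 0.011 [array([176., 241.]), array([343., 241.])]
1.0 0.006 -0.011 [array([181., 277.]), array([339., 277.])]
1.0 0.002 0.011 [array([174., 245.]), array([345., 245.])]
1.0 0.002 -0.011 [array([179., 282.]), array([341., 282.])]
```

View pics/w14z.png

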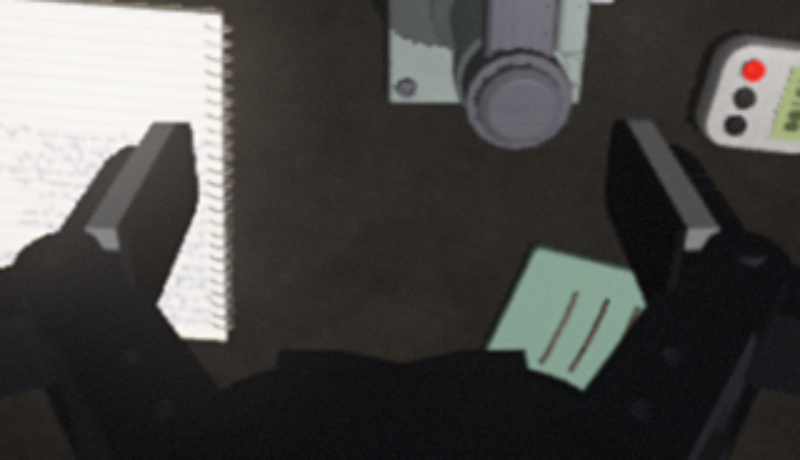

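View pics/w12z.png

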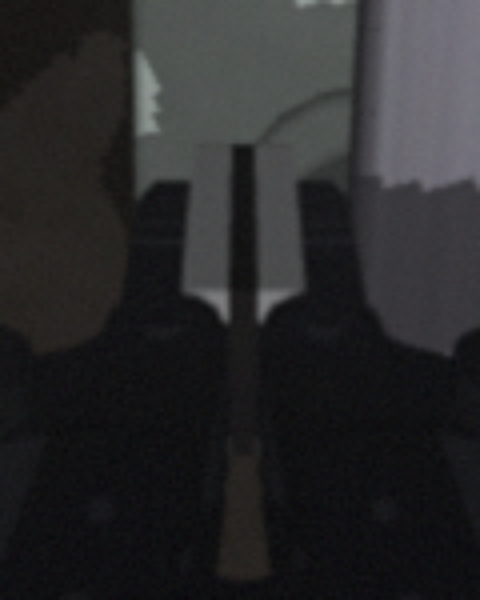

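```bash
python3 -c "
from arc import *
plan([(.5858,-.238,.24,69.4,11)])" | sed 's/np.float64//g'
```

```text
-> (0.5858, -0.238, 0.24, 69.4)
   [(0.72), (0.4), (-0.18), 0, 0, (-8.18)]
   [(0.66), (0.49), (-0.18), 0, 0, (-8.18)]
   [(0.58), (0.58), (-0.18), 0, 0, (-8.18)]
   [(0.49), (0.66), (-0.18), 0, 0, (-8.18)]
   [(0.39), (0.72), (-0.18), 0, 0, (-8.18)]
   [(0.29), (0.77), (-0.18), 0, 0, (-8.18)]
   [(0.17), (0.8), (-0.18), 0, 0, (-8.18)]
   [(0.06), (0.82), (-0.18), 0, 0, (-8.18)]
   [(-0.06), (0.82), (-0.18), 0, 0, (-8.18)]
   [(-0.18), (0.8), (-0.18), 0, 0, (-8.18)]
   [(-0.29), (0.77), (-0.18), 0, 0, (-8.18)]
```

```bash
python3 -m crank '[[-1,0.7,0.4,-1,0,0,-8.2],[-1,0.7,0.5,-1,0,0,-8.2],[-1,0.6,0.6,0,0,0,-8.2],[-1,0.5,0.7,0,0,0,-8.2],[-1,0.4,0.7,0,0,0,-8.2]]'; python3 -m crank '[[-1,0.3,0.8,0,0,0,-8.2],[-1,0.2,0.8,0,0,0,-8.2],[-1,0.1,0.8,0,0,0,-8.2],[-1,-0.1,0.8,0,0,0,-8.2],[-1,-0.2,0.8,0,0,0,-8.2]]';python3 -m crank '[[-1,-0.3,0.8,0,0,0,-8.2],[-1,0,0,0,0,0,0],[-1,0,0,0,0,0,0],[-1,0,0,0,0,0,0]]'
python3 -c "
from arc import *
st()
c=read_camera('wrist');save(c,'w15.png')
for r in place_of('press_ball_centre','wrist')[:2]: print(r['p'],r['location'],atz(c,r['location'],.148).round(4))
for z in (.148,.17): print(proj(c,[.5858,-.238,z]))
plan([(.5858,-.238,.144,69.4,3)])
"|sed 's/np.float64//g'
```

```text
time: 17.45
eef_pos: [0.5493, -0.2698, 0.241]
tcp_rot: [0.568, 0.823, 0.0, -0.0]
contact_force: [-0.5, 0.9, -0.6]
opening: 1.001
time: 17.95
eef_pos: [0.5804, -0.2428, 0.2408]
tcp_rot: [0.244, 0.97, 0.0, -0.0]
contact_force: [-0.6, -0.3, -0.6]
opening: 0.997
time: 18.35
eef_pos: [0.5864, -0.2378, 0.2411]
tcp_rot: [0.178, 0.984, -0.0, -0.0]
contact_force: [-0.1, 0.0, 0.6]
opening: 1.002
t 18.35 p [ 0.5864 -0.2378  0.2411] yaw 69.47 tilt 0.03 F [-0.1  0.   0.6] M [-0.034 -0.06   0.002] open 1.002 q [-0.55  0.2   1.69 -0.    1.25 -1.76]
0.57 [260.0, 202.0] [ 0.5867 -0.239   0.148 ]
[260.76870138 200.63838486]
[260.81875052 211.23351292]
-> (0.5858, -0.238, 0.144, 69.4)
   [(0.02), (-0.01), (3.24), 0, 0, (0.03)]
   [(0.02), (-0.01), (3.24), 0, 0, (0.03)]
   [(0.02), (-0.01), (3.24), 0, 0, (0.03)]
```

View pics/w15.png

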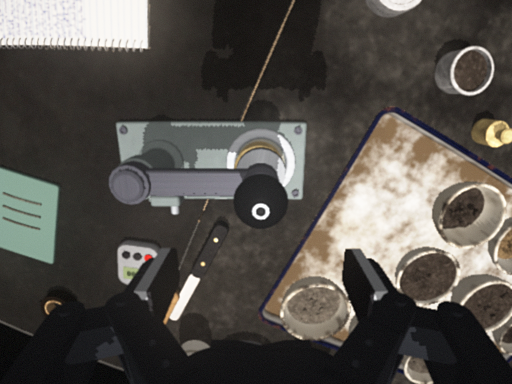

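```bash
python3 -m crank '[[-1,0,0,3.2,0,0,0],[-1,0,0,3.2,0,0,0],[-1,0,0,2.6,0,0,0],[-1,0,0,0.7,0,0,0],[-1,0,0,0,0,0,0]]' 32; python3 -m crank '[[0,0,0,0,0,0,0],[0,0,0,0,0,0,0],[1,0,0,0,0,0,0],[1,0,0,0,0,0,0],[1,0,0,0,0,0,0]]';python3 -m crank '[[1,0,0,0,0,0,0],[1,0,0,0,0,0,0]]'
python3 -c "
from arc import *
st();c=read_camera('wrist');save(c,'w16.png')"
```

```text
time: 18.95
eef_pos: [0.5859, -0.2374, 0.1431]
tcp_rot: [0.177, 0.984, 0.0, -0.001]
contact_force: [-0.5, 0.9, 0.2]
opening: 1.0
time: 19.45
eef_pos: [0.5876, -0.2382, 0.1464]
tcp_rot: [0.177, 0.984, -0.001, 0.001]
contact_force: [-0.7, 0.4, 5.5]
opening: 0.497
time: 19.65
eef_pos: [0.5876, -0.2381, 0.1464]
tcp_rot: [0.177, 0.984, -0.001, 0.001]
contact_force: [-0.7, -0.1, 6.4]
opening: 0.498
t 19.65 p [ 0.5876 -0.2381  0.1464] yaw 69.61 tilt 0.18 F [-0.7 -0.1  6.4] M [ 0.048  0.137 -0.028] open 0.498 q [-0.54  0.29  1.76 -0.    1.08 -1.76]
```

View pics/w16.png

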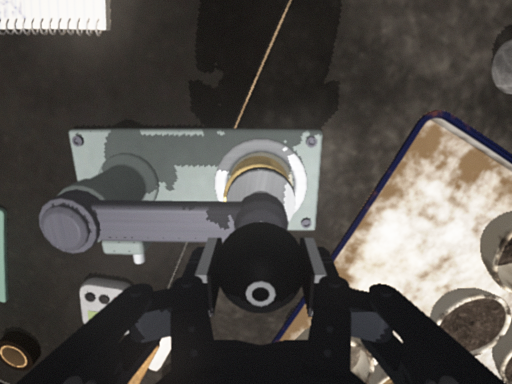

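```bash
python3 -m crank '[[1,0,0,0.02,0,0,4],[1,0,0,0.02,0,0,8],[1,0,0,0.02,0,0,8],[1,0,0,0.02,0,0,8],[1,0,0,0,0,0,0]]' 34
python3 -c "
from arc import *
st();c=read_camera('wrist');save(c,'w17.png');st()"
```

```text
time: 20.2
eef_pos: [0.5872, -0.2387, 0.1456]
tcp_rot: [0.411, 0.912, -0.001, 0.001]
contact_force: [-2.0, -1.4, 6.1]
opening: 0.494
t 20.2 p [ 0.5872 -0.2387  0.1456] yaw 41.47 tilt 0.2 F [-2.  -1.4  6.1] M [-0.288  0.354 -0.167] open 0.494 q [-0.55  0.3   1.76 -0.    1.08 -1.27]
t 20.25 p [ 0.5872 -0.2388  0.1456] yaw 41.54 tilt 0.19 F [-1.6 -0.8  5.4] M [-0.266  0.367 -0.204] open 0.494 q [-0.55  0.3   1.76 -0.    1.08 -1.27]
```

View pics/w17.png

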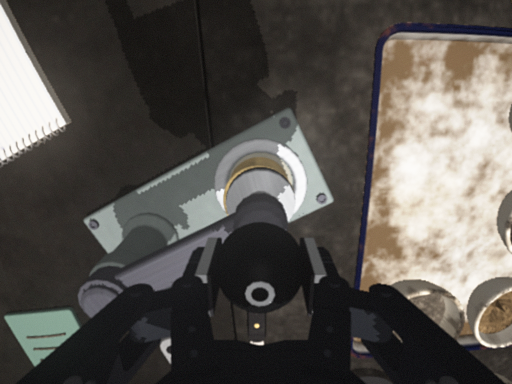

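```bash
cat > ms.py <<'E'
from arc import *
m=[];f=[];z=[]
for i in range(6):
    s=get_state();m.append(s["wrist_torque"][2]);f.append(s["contact_force"]);z.append(s["eef_pos"][2]);read_camera("wrist")
st();print("Mz %.3f +- %.3f"%(np.mean(m),np.std(m)/6**.5),"F",np.mean(f,0).round(2),"z %.5f"%np.mean(z))
E
python3 -m crank '[[1,0,0,0.02,0,0,8],[1,0,0,0.02,0,0,8],[1,0,0,0.02,0,0,8],[1,0,0,0,0,0,0]]'; python3 ms.py
```

```text
time: 20.65
eef_pos: [0.5867, -0.239, 0.145]
tcp_rot: [0.591, 0.806, -0.001, 0.001]
contact_force: [-3.6, -2.4, 6.3]
opening: 0.497
t 20.95 p [ 0.5867 -0.239   0.1449] yaw 17.57 tilt 0.17 F [-3.8 -2.7  6.7] M [-0.396  0.625 -0.199] open 0.496 q [-0.55  0.3   1.76 -0.    1.08 -0.85]
Mz -0.209 +- 0.012 F [-3.42 -2.35  6.63] z 0.14495
```

```bash
sed -i 's/range(6)/range(4)/;s/6\*\*.5/2/' ms.py; python3 -m crank '[[1,0,0,0.02,0,0,6],[1,0,0,0.02,0,0,6],[1,0,0,0,0,0,0]]' >/dev/null; python3 ms.py;  python3 -m crank '[[1,0,0,0.02,0,0,6],[1,0,0,0.02,0,0,6],[1,0,0,0,0,0,0]]' >/dev/null; python3 ms.py
```

```text
t 21.45 p [ 0.5864 -0.2391  0.1446] yaw 5.58 tilt 0.17 F [-4.6 -2.7  6.8] M [-0.354  0.803 -0.13 ] open 0.492 q [-0.55  0.3   1.76 -0.    1.08 -0.64]
Mz -0.173 +- 0.014 F [-4.2  -2.27  7.89] z 0.14462
t 21.95 p [ 0.5861 -0.239   0.1443] yaw -6.42 tilt 0.18 F [-5.7 -1.4  8. ] M [-0.329  0.977 -0.195] open 0.495 q [-0.55  0.3   1.76 -0.    1.08 -0.43]
Mz -0.179 +- 0.016 F [-5.6  -2.05  8.36] z 0.14428
```

```bash
python3 -m crank '[[1,-0.02,-0.05,0.01,0,0,6],[1,0,0,0.02,0,0,6],[1,0,0,0,0,0,0]]' >/dev/null; python3 ms.py;  python3 -m crank '[[1,0,0,0.02,0,0,6],[1,0,0,0.02,0,0,6],[1,0,0,0,0,0,0]]' >/dev/null; python3 ms.py
```

```text
t 22.45 p [ 0.5857 -0.239   0.1439] yaw -18.43 tilt 0.16 F [-4.5 -2.3  8.1] M [-0.218  0.938 -0.203] open 0.496 q [-0.55  0.3   1.77 -0.    1.08 -0.22]
Mz -0.178 +- 0.016 F [-5.35 -1.77  7.37] z 0.14394
t 22.95 p [ 0.5855 -0.2389  0.1436] yaw -30.43 tilt 0.16 F [-6.8 -1.3  9.2] M [-0.205  0.983 -0.198] open 0.492 q [-0.55  0.3   1.77 -0.    1.08 -0.01]
Mz -0.180 +- 0.004 F [-5.85 -1.34  8.18] z 0.14360
```

```bash
python3 -m crank '[[1,0,-0.05,0.01,0,0,6],[1,0,0,0.02,0,0,6],[1,0,0,0,0,0,0]]' >/dev/null; python3 ms.py
```

```text
t 23.45 p [ 0.5851 -0.2386  0.1433] yaw -42.43 tilt 0.15 F [-5.7 -1.4  8.8] M [-0.163  0.951 -0.172] open 0.496 q [-0.55  0.3   1.77 -0.    1.08  0.2 ]
Mz -0.156 +- 0.013 F [-5.47 -1.43  8.55] z 0.14327
```

```bash
python3 -m crank '[[1,0,0,0.01,0,0,5],[1,0,0,0.02,0,0,5],[1,0,0,0,0,0,0]]' >/dev/null; python3 ms.py
```

```text
t 23.95 p [ 0.585  -0.2385  0.143 ] yaw -52.41 tilt 0.16 F [-5.5 -0.8  8.9] M [-0.115  1.08  -0.164] open 0.493 q [-0.55  0.3   1.77 -0.    1.08  0.37]
Mz -0.131 +- 0.004 F [-6.64 -1.07  9.28] z 0.14298
```

```bash
python3 -c "
from arc import *
c=read_camera('wrist');save(c,'w18.png');c=read_camera('scene');save(c,'s18.png')
cv2.imwrite('pics/s18z.png',cv2.resize(cv2.imread('pics/s18.png')[180:270,240:340],None,fx=6,fy=6))
cv2.imwrite('pics/ww.png',np.hstack([cv2.imread('pics/w16.png')[140:340,150:350],cv2.imread('pics/w17.png')[140:340,150:350],cv2.imread('pics/w18.png')[140:340,150:350]]))
st();print(get_state()['joint_efforts'])"
```

```text
t 24.05 p [ 0.585  -0.2384  0.143 ] yaw -52.41 tilt 0.16 F [-5.8 -0.6  8.9] M [-0.138  1.004 -0.105] open 0.491 q [-0.55  0.3   1.77 -0.    1.08  0.37]
[  2.18441851 -33.30357313 -24.88279402   0.7474109   -1.18793081
  -0.12725467]
```

View pics/ww.png

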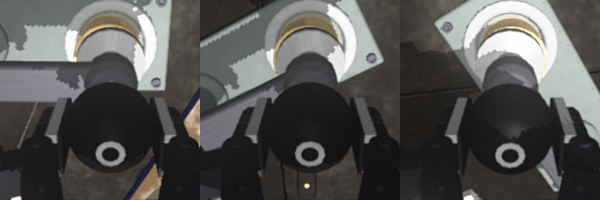

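View pics/s18z.png

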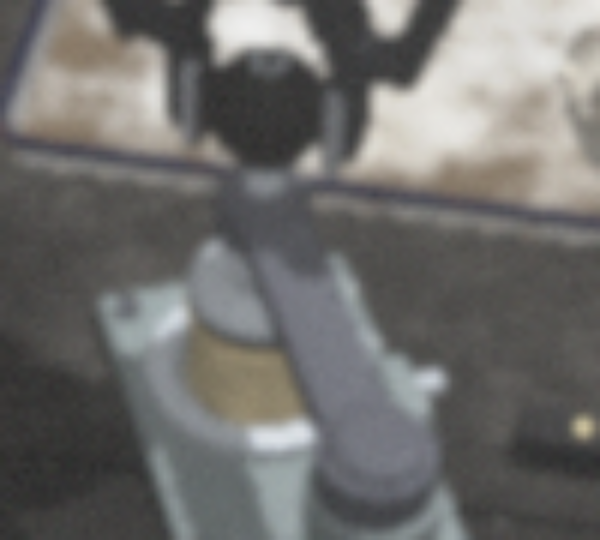

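```bash
cat > q.py <<'E'
from plant import *
import numpy as np
s=get_state();q=s["tcp_rot"];y=2*(q[0]*q[1]);import math
from scipy.spatial.transform import Rotation as Ro
v=Ro.from_quat(q).as_matrix()[:,1]
print("t %.2f yaw %.2f z %.4f F %s M %s effort6 %.3f w6 %.2f"%(s["time"],math.degrees(math.atan2(v[1],v[0])),s["eef_pos"][2],np.round(s["contact_force"],1),np.round(s["wrist_torque"],3),s["joint_efforts"][5],s["dq"][5]))
E
for i in 1; do :; done
python3 -m crank '[[1,0,0,0.01,0,0,3]]' >/dev/null; python3 q.py
python3 -m crank '[[1,0,0,0.01,0,0,3]]' >/dev/null; python3 q.py
python3 -m crank '[[1,0,0,0.01,0,0,3]]' >/dev/null; python3 q.py
python3 -m crank '[[1,0,0,0,0,0,0]]' >/dev/null; python3 q.py
```

```text
t 24.15 yaw -55.40 z 0.1429 F [-6.3  0.2  9.8] M [0.    1.025 0.174] effort6 -0.185 w6 0.54
t 24.25 yaw -58.43 z 0.1428 F [-6.6 -1.3  8.7] M [-0.05   1.07   0.165] effort6 -0.084 w6 0.52
t 24.35 yaw -61.43 z 0.1427 F [-6.4 -0.3  9. ] M [0.023 1.082 0.165] effort6 -0.080 w6 0.52
t 24.45 yaw -61.39 z 0.1428 F [-7.  -0.1  9.4] M [-0.097  1.125 -0.028] effort6 0.110 w6 -0.02
```

```bash
python3 -m crank '[[1,0,0,0.01,0,0,3]]' >/dev/null; python3 q.py
python3 -m crank '[[1,0,0,0.01,0,0,3]]' >/dev/null; python3 q.py
python3 -m crank '[[1,0,0,0.01,0,0,3]]' >/dev/null; python3 q.py
python3 -m crank '[[1,0,0,0,0,0,3]]' >/dev/null; python3 q.py
```

```text
t 24.55 yaw -64.39 z 0.1427 F [-6.6 -0.1  8.9] M [0.04  1.03  0.173] effort6 -0.191 w6 0.54
t 24.65 yaw -67.43 z 0.1426 F [-6.7  0.8  9.6] M [0.05  1.071 0.161] effort6 -0.084 w6 0.52
t 24.75 yaw -70.43 z 0.1425 F [-7.  -1.   9.5] M [0.095 1.107 0.2  ] effort6 -0.080 w6 0.52
t 24.85 yaw -73.43 z 0.1424 F [-7.4  1.   9.9] M [0.083 1.085 0.17 ] effort6 -0.080 w6 0.52
```

```bash
python3 -m crank '[[1,-0.05,0,0,0,0,3]]' >/dev/null; python3 q.py
python3 -m crank '[[1,-0.05,0,0.01,0,0,3]]' >/dev/null; python3 q.py
python3 -m crank '[[1,0,0,0.01,0,0,3]]' >/dev/null; python3 q.py
python3 -m crank '[[1,0,0,0.01,0,0,3]]' >/dev/null; python3 q.py
```

```text
t 24.95 yaw -76.44 z 0.1424 F [-4.9  0.7  8.8] M [0.119 0.815 0.181] effort6 -0.074 w6 0.51
t 25.05 yaw -79.45 z 0.1423 F [-5.1  1.3  7.9] M [0.308 0.673 0.211] effort6 -0.074 w6 0.51
t 25.15 yaw -82.45 z 0.1422 F [-5.5  1.2  9.4] M [0.29  0.82  0.219] effort6 -0.070 w6 0.52
t 25.25 yaw -85.44 z 0.1421 F [-5.5  2.7  8.9] M [0.318 0.804 0.197] effort6 -0.060 w6 0.52
```

```bash
python3 -m crank '[[1,0,0,0.01,0,0,3]]' >/dev/null; python3 q.py
python3 -m crank '[[1,0,0,0.01,0,0,3]]' >/dev/null; python3 q.py
```

```text
t 25.35 yaw -88.44 z 0.1421 F [-5.8  1.3  9.3] M [0.299 0.884 0.216] effort6 -0.050 w6 0.52
t 25.45 yaw -91.43 z 0.1421 F [-6.   2.4 10.5] M [0.393 0.935 0.276] effort6 -0.039 w6 0.52
```

```bash
python3 -m crank '[[1,0,0,0.01,0,0,3]]' >/dev/null; python3 q.py
python3 -m crank '[[1,0,0,0.01,0,0,3]]' >/dev/null; python3 q.py
```

```text
t 25.55 yaw -94.42 z 0.1421 F [-6.1  2.9 11.2] M [0.378 0.893 0.271] effort6 -0.028 w6 0.52
t 25.65 yaw -97.42 z 0.1420 F [-6.3  3.5 11.5] M [0.481 0.943 0.3  ] effort6 -0.017 w6 0.52
```

```bash
python3 -m crank '[[1,0,0,0.01,0,0,2]]' >/dev/null; python3 q.py
python3 -m crank '[[1,0,0,0,0,0,0]]' >/dev/null; python3 q.py
```

```text
t 25.75 yaw -99.40 z 0.1420 F [-7.3  3.4 11.3] M [0.476 0.939 0.248] effort6 0.124 w6 0.34
t 25.85 yaw -99.36 z 0.1420 F [-6.1  2.9 11.1] M [0.452 1.021 0.074] effort6 0.155 w6 -0.01
```

```bash
python3 -m crank '[[0,0,0,-0.1,0,0,0],[-0.5,0,0,0,0,0,0],[-1,0,0,0,0,0,0],[-1,0,0,0,0,0,0],[-1,0,0,0,0,0,0]]'; python3 -m crank '[[-1,0,0,-2,0,0,0],[-1,0,0,-4,0,0,0],[-1,0,0,-5,0,0,0],[-1,0,0,-2,0,0,0],[-1,0,0,0,0,0,0]]'
python3 -c "
from arc import *
st();c=read_camera('wrist');save(c,'w20.png')
for r in place_of('press_ball_centre','wrist')[:1]: print(r['p'],r['location'],atz(c,r['location'],.144).round(4))
c=read_camera('scene');save(c,'s20.png')
cv2.imwrite('pics/s20z.png',cv2.resize(cv2.imread('pics/s20.png')[180:270,240:340],None,fx=6,fy=6))
c=read_camera('top');save(c,'t20.png');st()"
```

```text
time: 26.35
eef_pos: [0.5846, -0.2376, 0.1399]
tcp_rot: [0.997, -0.082, -0.0, -0.0]
contact_force: [0.0, -0.1, -0.1]
opening: 1.0
time: 26.85
eef_pos: [0.5867, -0.2388, 0.2759]
tcp_rot: [0.997, -0.082, 0.004, 0.002]
contact_force: [-0.1, -1.1, 0.3]
opening: 1.003
t 26.85 p [ 0.5867 -0.2388  0.2759] yaw -99.4 tilt 0.55 F [-0.1 -1.1  0.3] M [-0.036  0.004 -0.002] open 1.003 q [-0.55  0.17  1.66  0.    1.3   1.19]
0.93 [258.0, 190.1] [ 0.5853 -0.2377  0.144 ]
t 27.05 p [ 0.5838 -0.2371  0.2676] yaw -99.4 tilt 0.26 F [-0.2  1.1 -0.1] M [-0.033 -0.075 -0.026] open 1.003 q [-0.55  0.18  1.67  0.    1.3   1.19]
```

View pics/w20.png

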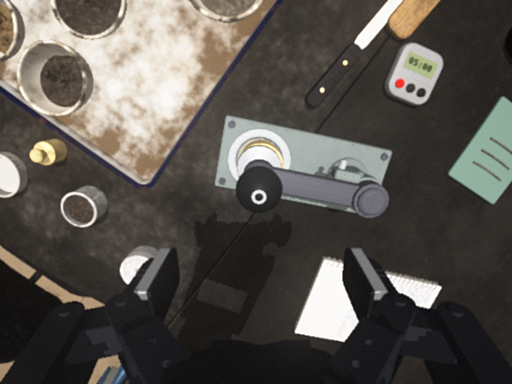

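View pics/s20z.png

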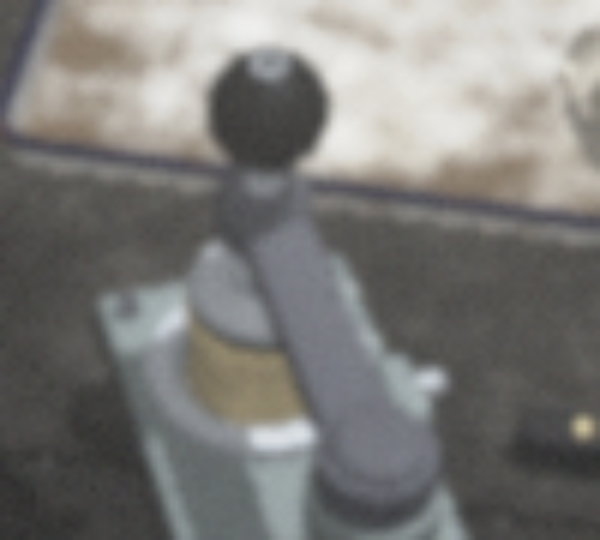

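View pics/t20.png

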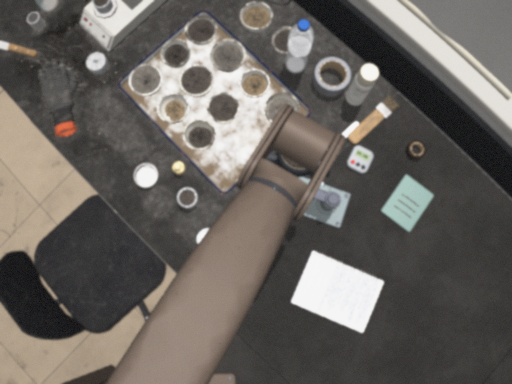

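```bash
python3 -c "
from plant import *
print(sign_off())"
```

```text
the job is handed in; nothing more can be done
None
```

The brass cup is clamped in the press and the job is handed in, at about 27 s on the robot's clock. `sign_off()` gives no verdict.

- **Cup:** I set it upright in the nest and felt it touch the sprung pad before letting go. The wrist picture then showed it seated, within about 1 to 2 mm of where it should be.
- **Arm:** I pushed the bar until the tool stopped moving while the force rose to about 18 N. Afterwards the ball measured at (0.586, -0.238), which is over the nest centre.
- **Knob:** I turned it clockwise about 169° in total. It began to stiffen about 18° before the end.
- **Clamping force:** my estimates don't fully agree.
  - From the turn past the stiffening point: about 45 to 70 N.
  - From the wrist torque, which is noisy: about 65 to 78 N.
  - From the last joint's effort: about 36 N just before a final 2° turn, which adds some 5 to 7 N.
  - I took the result as close to 60 N.
- **Readings that misled me at first:** the torque read with the tool standing still after each turn was useless and even dropped. For the last part I judged only from readings taken while turning.
- **Last check:** the final pictures show the foot on the cup's rim, the arm closed, the gripper clear, and no sign that any bystander moved. The robot arm hid part of the top view, so I couldn't compare every one.

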